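# Restock the counter trays

## Robot

A 6-joint arm with a two-finger parallel gripper is mounted at the origin on the work surface. World frame = base frame: x ahead of the robot, y to its left, z up, the work surface at z = 0. Lengths are in m, angles in rad, forces in N, time in s.
With the tool pointing down it reaches from about 0.35 to 0.975 m from the base axis. Payload 4.9 kg.
Tool frame: the origin (TCP) lies midway between the tips of the shut fingers; the grasp point (between the pads) lies 19 mm behind it; z points along the fingers, x is the direction in which the jaws open and shut, and the axes are right-handed (so a half turn about z gives the same grasp; the last joint's range is limited). The gripper opens to 85 mm and grips with 20 to 120 N. Pads are 22 mm wide; open, the fingers measure 114 mm over their backs; the gripper's body (76 mm by 85 mm) begins 54 mm behind the grasp point. The pads swing forward as they close: fully open they stand 13 mm farther back than shut.
Start: joints at [1.215, 0.053, 1.613, -0, 1.476, -0.119], TCP at [0.147, 0.608, 0.209] pointing down, gripper open.
Joint ranges: [-3.01, 3.01], [-1.01, 2.22], [0.06, 2.58], [-1.02, 4.17], [0.09, 2.62], [-3.14, 3.14]. Speed limits (rad/s): [2.57, 2.57, 3.14, 3.14, 3.14, 3.14].

## Interface

Orientations are given as a 3x3 rotation matrix whose columns are the frame's x, y, z axes.
In Python, from workcell import * gives the robot as it stands.
- The arm moves only by the shell command python3 -m pendant 'ROWS' [FORCE]. ROWS is JSON, a list of rows, each a list of 3 entries, a list of its own where there are three numbers: the opening, from -1 (shut) to 1 (fully open), so that 0 is half open, then the shift along the tool's x, y, z in m, then the turn about the tool's z in degrees. A call has 1 to 8 rows; each row shifts and turns the pose as measured when the row begins, along the tool's axes as they then stand; what a row does not reach is not made up. A row lasts 1/8 s, in which the tool goes at most 62.5 mm and 10.7 degrees, less where a joint would pass 70% of its speed; a pose out of reach is approached as far as the arm can. A call is refused whole if a number of a shift passes 0.0625 or a number of a turn 10.7, either way. A call with a gripper value outside its range is refused whole. The fingers move at their own pace and stop on an object; FORCE is the grip in N (left out, the last holds). Time passes only in rows, so rows that do not move let the fingers close. It gives the time, the measured TCP pose, the force and the opening at its end, in the units of the state.
- observe(): the state, without advancing time (a new reading comes with each control period).
- read_camera(name): name is "side" or "top"; returns a dict with "frame" (420x560x3 uint8, red, green, blue), "K" (3x3 intrinsics, pixels), "k1" (the pictures are not rectified: a ray, as slopes to the right and down, at radius r is drawn at 1 + k1 r^2 times it, then the intrinsics apply), "R" (3x3) and "t" (3): a world point X has camera coordinates R X + t. Camera axes: x right, y down, z forward; pixel columns grow to the right and rows downward; lengths in m; the calibration is good to about 2 mm. A picture is of the moment at which its call begins. There is no depth.
- hand_in(): hands the job in, once; it reports no verdict.
The state is a dict: "clock": time; "joint_positions": joint angles; "qd": joint speeds; "joint_efforts": joint torques, N m; "position": TCP position; "orientation": TCP orientation; "ft_force": force on the tool from outside, world axes, zero at the start; "ft_torque": the same for the moment, N m; "gripper_width": finger opening in m.
Only numpy, scipy, OpenCV 4.12 (cv2) and the standard library are available. Lean on these libraries where they do the work, as an engineer would, in place of code of your own. Each camera call takes 0.05 s, during which the arm holds its last target.

## Task

Put the four loose items on the table away for the counter: the two cans, the jam jar and the juice bottle each go into the wooden tray that already holds one of their kind. Set each one down gently, not dropped, so that it stands upright on the tray floor, and leave the ones already in the trays standing where they belong.

Things in the scene. Friction and masses are not known exactly. Their poses are not given: they have to be found in the camera images.
- can_a: drinks can, plain aluminium, 53 mm across and 90 mm tall, about 0.17 kg, standing on the table. Straight-sided between 6 and 82 mm up. Origin: centre of its underside, z up. One of two alike (the other is can_b)
- can_b: drinks can, plain aluminium, 53 mm across and 90 mm tall, about 0.17 kg, standing on the table. Straight-sided between 6 and 82 mm up. Origin: centre of its underside, z up. One of two alike
- jar: squat jam jar, amber glass with a paper band and brass lid, 60 mm across up to 53 mm, lid 58 mm across from 57 to 72 mm (top), about 0.20 kg. Origin: centre of its underside, z up. Stands on the table
- bottle: small juice bottle, amber glass with a paper band, narrow neck and brass cap, 46 mm across up to 80 mm, then narrowing to a 24 mm neck; cap 27 mm across, top at 112 mm, about 0.16 kg. Origin: centre of its underside, z up. Stands on the table
- can_tray: the can tray: low open wooden tray with one example can already standing in it near its far end. Fixed. Outside 220 (x) x 100 (y) x 24 (z) mm, walls and floor 6 mm thick. Origin: centre of its underside (table height); x along its length towards the end with the example, y across, z up. The three trays are alike; only the example in each tells which is which
- jar_tray: the jar tray: low open wooden tray with one example jar already standing in it near its far end. Fixed. Outside 220 (x) x 100 (y) x 24 (z) mm, walls and floor 6 mm thick. Origin: centre of its underside (table height); x along its length towards the end with the example, y across, z up. The three trays are alike; only the example in each tells which is which
- bottle_tray: the bottle tray: low open wooden tray with one example bottle already standing in it near its far end. Fixed. Outside 220 (x) x 100 (y) x 24 (z) mm, walls and floor 6 mm thick. Origin: centre of its underside (table height); x along its length towards the end with the example, y across, z up. The three trays are alike; only the example in each tells which is which
- shown_can: the example can already in its tray, same size and look as the loose one; stands on the tray floor (6 mm up) 68 mm from the tray's centre along the tray's +x, on its middle line. Loose: it falls over if hit. Origin: centre of its underside
- shown_jar: the example jar already in its tray, same size and look as the loose one; stands on the tray floor (6 mm up) 68 mm from the tray's centre along the tray's +x, on its middle line. Loose: it falls over if hit. Origin: centre of its underside
- shown_bottle: the example bottle already in its tray, same size and look as the loose one; stands on the tray floor (6 mm up) 68 mm from the tray's centre along the tray's +x, on its middle line. Loose: it falls over if hit. Origin: centre of its underside
Mind the look-alikes: they are no part of the job. What is shaped like the bottle_tray but yellow is not meant. Leave any green look-alike of the can_b alone.

How it is judged:
At the end, for the whole second after the job is handed in: both cans, the jar and the bottle are in the tray of their kind and each example is still in its own; all seven stand on the tray floor (underside within 6 mm of it, inside the walls), upright within 0.12 rad, at rest (below 20 mm/s) (x of can_a in the frame of can_tray between -0.104 and 0.104 m and y of can_a in the frame of can_tray between -0.044 and 0.044 m and z of each of can_a, can_b, shown_can in the frame of can_tray below 0.012 m and angle between each of can_a, can_b, jar, bottle, shown_can, shown_jar, shown_bottle's own z axis and vertical below 0.12 rad and linear speed of each of can_a, can_b, jar, bottle, shown_can, shown_jar, shown_bottle below 0.02 m/s and x of can_b in the frame of can_tray between -0.104 and 0.104 m and y of can_b in the frame of can_tray between -0.044 and 0.044 m and x of jar in the frame of jar_tray between -0.104 and 0.104 m and y of jar in the frame of jar_tray between -0.044 and 0.044 m and z of each of jar, shown_jar in the frame of jar_tray below 0.012 m and x of bottle in the frame of bottle_tray between -0.104 and 0.104 m and y of bottle in the frame of bottle_tray between -0.044 and 0.044 m and z of each of bottle, shown_bottle in the frame of bottle_tray below 0.012 m and x of shown_can in the frame of can_tray between -0.104 and 0.104 m and y of shown_can in the frame of can_tray between -0.044 and 0.044 m and x of shown_jar in the frame of jar_tray between -0.104 and 0.104 m and y of shown_jar in the frame of jar_tray between -0.044 and 0.044 m and x of shown_bottle in the frame of bottle_tray between -0.104 and 0.104 m and y of shown_bottle in the frame of bottle_tray between -0.044 and 0.044 m); the robot touches nothing.
It fails at once if the can_a falls into its tray (faster than 0.7 m/s while its underside is within 30 mm of the table): set down, not dropped (horizontal distance between can_a and can_tray below 0.11 m and height (world z) of can_a below 0.03 m and linear speed of can_a above 0.7 m/s).
It fails at once if the can_b falls into its tray (faster than 0.7 m/s while its underside is within 30 mm of the table): set down, not dropped (horizontal distance between can_b and can_tray below 0.11 m and height (world z) of can_b below 0.03 m and linear speed of can_b above 0.7 m/s).
It fails at once if the jar falls into its tray (faster than 0.7 m/s while its underside is within 30 mm of the table): set down, not dropped (horizontal distance between jar and jar_tray below 0.11 m and height (world z) of jar below 0.03 m and linear speed of jar above 0.7 m/s).
It fails at once if the bottle falls into its tray (faster than 0.7 m/s while its underside is within 30 mm of the table): set down, not dropped (horizontal distance between bottle and bottle_tray below 0.11 m and height (world z) of bottle below 0.03 m and linear speed of bottle above 0.7 m/s).
It also fails if it takes over 112 s, if anything falls off the work surface, if the arm or the gripper's body presses on something with over 40 N, if the wrist force passes 120 N, or if a joint passes its speed limit or range.

## Working session

There is one attempt and no reset: what is moved stays moved. The work goes in short steps, Python scripts to look and compute and a shell command to move; the robot and the scene stay as the last step left them, time stands still between calls to the robot, and variables do not carry over. Pictures are saved under pics/ and viewed, and the job is handed in when it is done.

```bash
mkdir -p pics; ls; python3 - <<'E'
from workcell import *
import cv2,numpy as np,json
s=observe();print({k:np.round(v,3).tolist() for k,v in s.items()})
for n in("side","top"):
    c=read_camera(n);cv2.imwrite(f"pics/{n}0.png",c["frame"][:,:,::-1])
    print(n,c["K"],c["k1"],c["R"],c["t"])
    json.dump({k:np.array(c[k]).tolist() for k in("K","k1","R","t")},open(n+".json","w"))
E
```

```text
pics
{'clock': 0.0, 'joint_positions': [1.215, 0.053, 1.614, -0.0, 1.476, -0.119], 'qd': [-0.002, -0.001, 0.0, -0.001, -0.0, -0.001], 'joint_efforts': [0.001, -39.37, -37.017, 0.0, 0.007, 0.0], 'position': [0.146, 0.607, 0.208], 'orientation': [[0.235, 0.972, -0.001], [0.972, -0.235, -0.002], [-0.002, -0.0, -1.0]], 'ft_force': [-0.126, 0.867, 0.512], 'ft_torque': [-0.007, -0.026, 0.012], 'gripper_width': 0.086}
side [[532.08425606   0.         281.24556219]
 [  0.         532.08425606 210.83381668]
 [  0.           0.           1.        ]] -0.21081412128698163 [[ 0.75976163 -0.65019303  0.00336078]
 [-0.39047972 -0.46040294 -0.79721686]
 [ 0.51989216  0.60438246 -0.60368368]] [-0.37060226  0.21945595  1.08797839]
top [[428.32952612   0.         276.9079618 ]
 [  0.         428.32952612 211.93011114]
 [  0.           0.           1.        ]] -0.01041553800262713 [[ 0.04895044 -0.99880026 -0.00137307]
 [-0.96876338 -0.04714366 -0.24346455]
 [ 0.24310773  0.01324787 -0.96990882]] [-0.0167756   0.49669302  0.85710669]
```

View pics/side0.png

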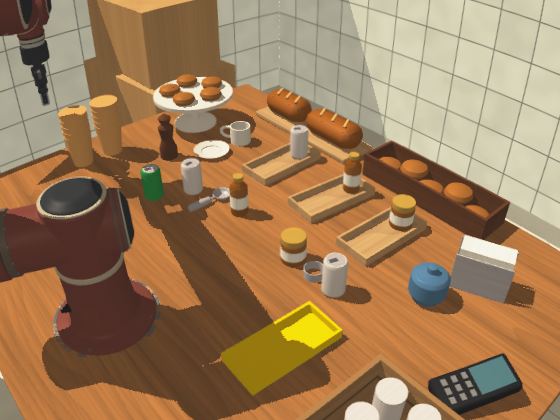

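View pics/top0.png

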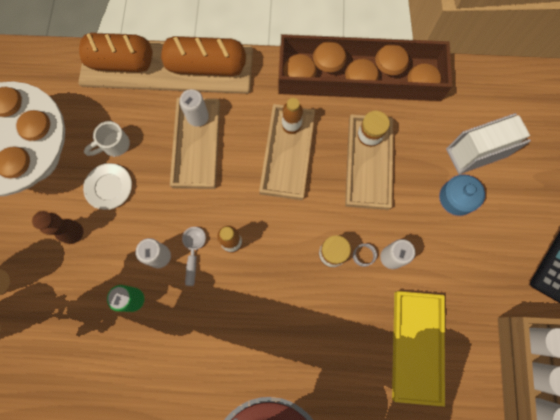

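The top picture shows the loose cans at (153,253) and (398,254), the jar at (335,250) and the bottle at (230,238). The trays are the can tray at (196,145), the bottle tray at (288,152) and the jar tray at (371,160). The look-alikes to leave alone are the green can at (125,299) and the yellow tray at (419,347). The silver cans and wooden trays fit the description. I'll confirm in enlarged crops.

```bash
cat > h.py <<'E'
import cv2,numpy as np,json
from scipy.optimize import least_squares
C={n:{k:np.array(v) for k,v in json.load(open(f"{n}.json")).items()} for n in("side","top")}
def ray(n,uv):
    c=C[n];d=cv2.undistortPoints(np.array([[uv]],float),c["K"],np.array([float(c["k1"]),0,0,0])).ravel()
    return -c["R"].T@c["t"], c["R"].T@np.r_[d,1]
def atz(n,uv,z):
    o,d=ray(n,uv);return (o+d*(z-o[2])/d[2]).round(4)
def proj(n,X):
    c=C[n];return cv2.projectPoints(np.array(X,float).reshape(-1,1,3),cv2.Rodrigues(c["R"])[0],c["t"],c["K"],np.array([float(c["k1"]),0,0,0]))[0].reshape(-1,2)
E
python3 - <<'E'
import cv2
t=cv2.imread("pics/top0.png");s=cv2.imread("pics/side0.png")
def crop(im,x,y,w,h,k,n):
    c=cv2.resize(im[y:y+h,x:x+w],None,fx=k,fy=k,interpolation=cv2.INTER_CUBIC)
    for i in range(0,w,20):cv2.putText(c,str(x+i),(i*k,8),0,.3,(0,255,255),1);cv2.line(c,(i*k,0),(i*k,3),(0,0,255),1)
    for i in range(0,h,20):cv2.putText(c,str(y+i),(0,i*k+3),0,.3,(0,255,255),1)
    cv2.imwrite("pics/"+n,c)
crop(t,100,200,160,120,5,"tl.png");crop(t,300,210,140,80,5,"tr.png");crop(t,160,80,260,140,3,"tt.png");crop(s,220,110,220,200,3,"sr.png");crop(s,130,140,160,80,5,"sl.png")
E
```

```text
(no output)
```

View pics/tl.png

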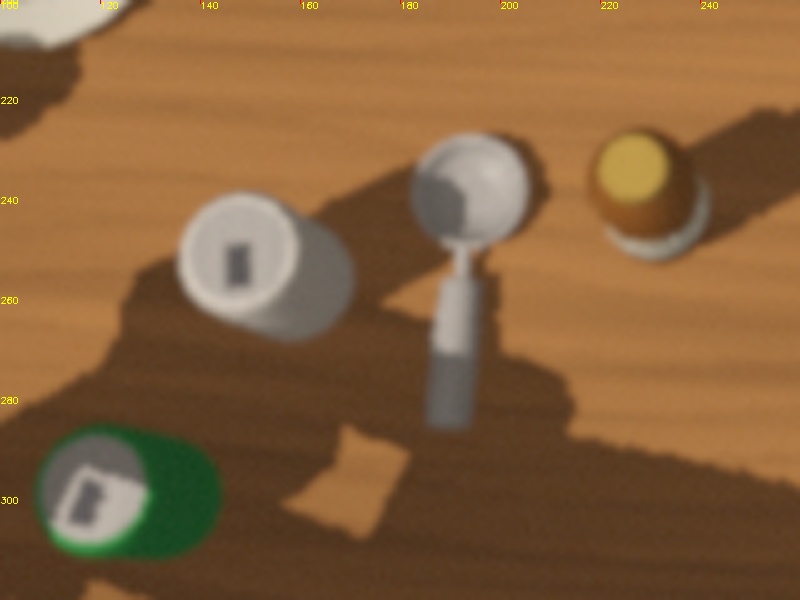

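View pics/tr.png

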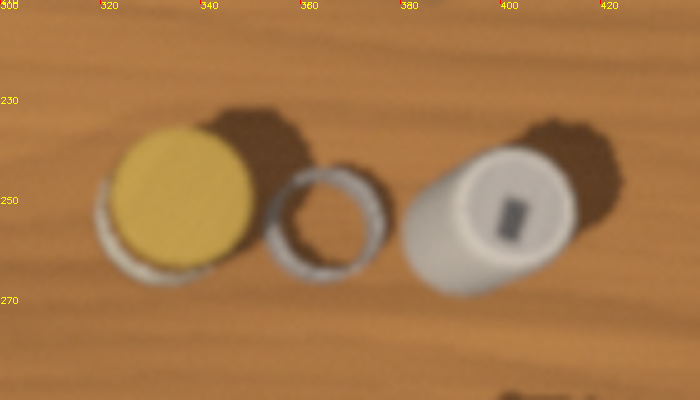

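View pics/tt.png

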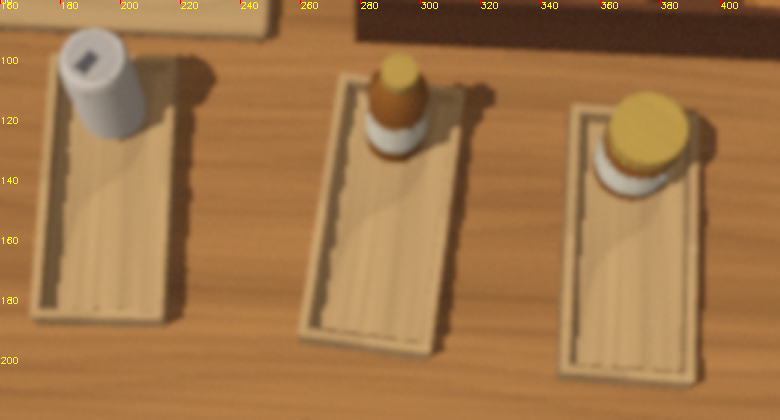

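View pics/sr.png

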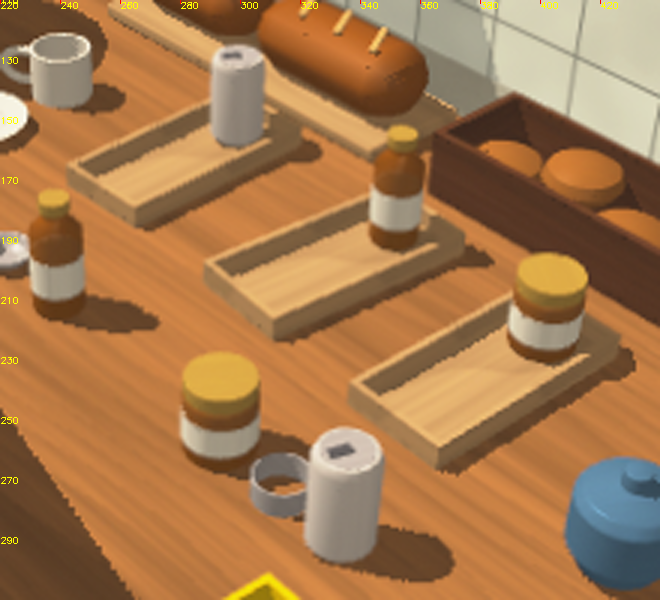

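View pics/sl.png

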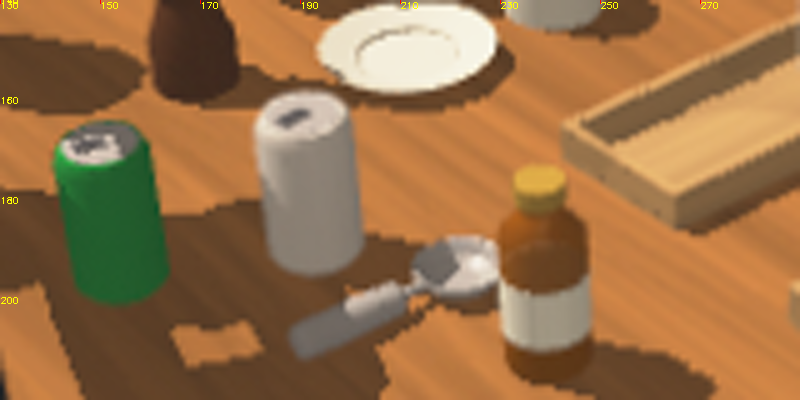

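```bash
python3 - <<'E'
from h import *
T={"canL":((147.4,250.6),.09),"canR":((402.8,251),.09),"jar":((335.9,249.2),.072),"bottle":((226,233),.112),"xcan":((190.7,98.7),.096),"xbot":((292.7,103.3),.118),"xjar":((375.7,122.7),.078)}
S={"canL":((190.6,162.4),.09),"canR":((335,259),.09),"jar":((293.7,235.4),.072),"bottle":((237.8,175.4),.112)}
for k,(p,z) in T.items(): print(k,atz("top",p,z),atz("side",*S[k]) if k in S else "")
f=lambda x,y:(160+x/3-.3,80+y/3-.3)
for n,q in {"can":[(31,319),(165,322),(53,52)],"bot":[(299,336),(433,352),(341,73),(467,90)],"jar":[(559,376),(695,383),(571,102),(697,110)]}.items():
    P=[atz("top",f(*p),.024)[:2] for p in q]; print(n,P)
    e=(P[0]+P[1])/2
    print(" front mid",e.round(3),"ang",np.degrees(np.arctan2(*(P[2]-P[0])[::-1])).round(1),"wid",np.linalg.norm(P[0]-P[1]).round(3))
# clutter
for n,p in {"scoop":(193.8,238),"handle end":(189,285),"ring":(365,253.5)}.items(): print(n,atz("top",p,.02))
E
```

```text
canL [0.396 0.266 0.09 ] [0.3965 0.2633 0.09  ]
canR [ 0.4205 -0.2522  0.09  ] [ 0.4189 -0.2515  0.09  ]
jar [ 0.4206 -0.1188  0.072 ] [ 0.4191 -0.1227  0.072 ]
bottle [0.4359 0.1063 0.112 ] [0.435  0.1036 0.112 ]
xcan [0.7368 0.21   0.096 ] 
xbot [ 0.7244 -0.0154  0.118 ] 
xjar [ 0.7076 -0.202   0.078 ] 
can [array([0.5551, 0.2534]), array([0.5576, 0.1518]), array([0.7786, 0.2605])]
 front mid [0.556 0.203] ang 1.8 wid 0.102
bot [array([0.5515, 0.0499]), array([ 0.5438, -0.0514]), array([0.7711, 0.0294]), array([ 0.7611, -0.0711])]
 front mid [ 0.548 -0.001] ang -5.3 wid 0.102
jar [array([ 0.5298, -0.1461]), array([ 0.5293, -0.2477]), array([ 0.7547, -0.1535]), array([ 0.7527, -0.253 ])]
 front mid [ 0.53  -0.197] ang -1.9 wid 0.102
scoop [0.439  0.1887 0.02  ]
handle end [0.336  0.1892 0.02  ]
ring [ 0.4229 -0.1893  0.02  ]
```

The crops confirm the silver cans and the wooden trays holding a can, a bottle and a jar. The green can and the yellow tray are distinct from these. The two cameras agree to about 3–4 mm. I'll start with the left can.

```bash
python3 -m pendant '[[1,[0,0,0],-7],[1,[0,0,0],-7],[1,[-0.05,0.037,0],0],[1,[-0.05,0.037,0],0],[1,[-0.05,0.037,0],0],[1,[-0.05,0.037,0],0],[1,[-0.05,0.037,0],0],[1,[-0.05,0.037,0],0]]' 30
```

```text
clock: 1.1
position: [0.3728, 0.3075, 0.2036]
orientation: [[-0.025, 1.0, -0.003], [1.0, 0.025, -0.008], [-0.008, -0.003, -1.0]]
ft_force: [-0.4, -0.5, -0.5]
gripper_width: 0.0856
```

```bash
python3 -m pendant '[[1,[-0.042,0.022,0],0],[1,[0,0,0.04],0],[1,[0,0,0.03],0],[1,[0,0,0],0]]' 30
```

```text
clock: 1.6
position: [0.3984, 0.2597, 0.1317]
orientation: [[-0.016, 1.0, -0.003], [1.0, 0.016, -0.008], [-0.008, -0.003, -1.0]]
ft_force: [-0.2, -0.0, -0.4]
gripper_width: 0.0855
```

```bash
python3 -m pendant '[[1,[0.005,-0.002,0.01],0],[1,[0,0,0.03],0],[1,[0,0,0.03],0],[1,[0,0,0.025],0],[1,[0,0,0],0]]' 30
python3 - <<'E'
from workcell import *
import cv2
c=read_camera("side");cv2.imwrite("pics/s1.png",cv2.resize(c["frame"][100:240,110:300,::-1],None,fx=4,fy=4))
E
```

```text
clock: 2.22
position: [0.3989, 0.2684, 0.0393]
orientation: [[-0.019, 1.0, 0.006], [1.0, 0.019, -0.003], [-0.003, 0.006, -1.0]]
ft_force: [-0.2, 0.7, 0.1]
gripper_width: 0.0857
```

View pics/s1.png

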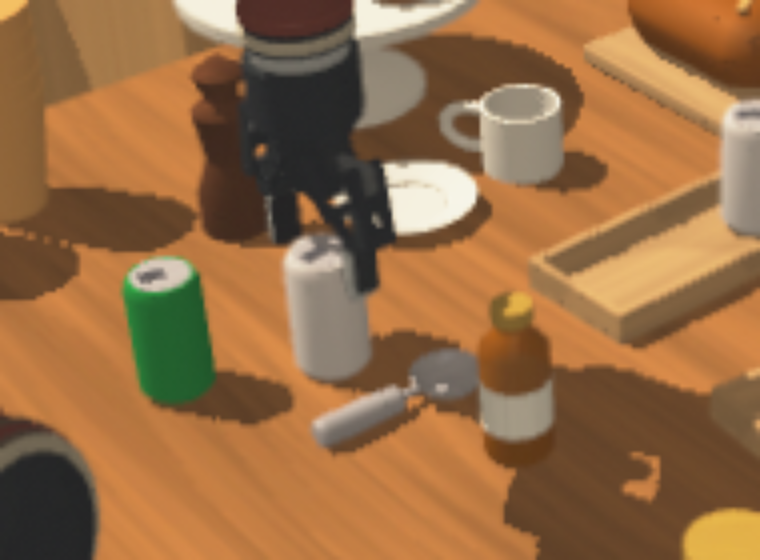

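The open fingers straddle the silver can, and the scoop is clear.

```bash
python3 -m pendant '[[1,[-0.002,-0.002,0.007],0],[1,[0,0,0],0],[-1,[0,0,0],0],[-1,[0,0,0],0],[-1,[0,0,0],0],[-1,[0,0,0],0],[-1,[0,0,0],0],[-1,[0,0,0],0]]' 30
```

```text
clock: 3.28
position: [0.4012, 0.2686, 0.0383]
orientation: [[-0.02, 1.0, 0.016], [1.0, 0.02, 0.001], [0.001, 0.016, -1.0]]
ft_force: [-0.6, 0.6, -0.1]
gripper_width: 0.0522
```

```bash
python3 -m pendant '[[-1,[0,0,-0.02],0],[-1,[0,0,-0.03],0],[-1,[0,0,-0.02],0],[-1,[0,0,0],0]]' 30; python3 -c "
from workcell import *
for i in range(3):print(observe()['orientation'],observe()['position'],observe()['joint_positions'])"
```

```text
clock: 3.78
position: [0.3983, 0.2677, 0.1077]
orientation: [[-0.019, 1.0, 0.011], [1.0, 0.019, -0.001], [-0.001, 0.011, -1.0]]
ft_force: [0.0, -0.5, -1.0]
gripper_width: 0.0519
[[-1.94488951e-02  9.99746851e-01  1.13125334e-02]
 [ 9.99810515e-01  1.94569321e-02 -6.00818170e-04]
 [-8.20773268e-04  1.12987046e-02 -9.99935831e-01]] [0.39826236 0.26768518 0.10770592] [ 0.43994121 -0.22674197  2.04786043 -0.00554839  1.31049828 -1.14890864]
[[-1.94488951e-02  9.99746851e-01  1.13125334e-02]
 [ 9.99810515e-01  1.94569321e-02 -6.00818170e-04]
 [-8.20773268e-04  1.12987046e-02 -9.99935831e-01]] [0.39826236 0.26768518 0.10770592] [ 0.43994121 -0.22674197  2.04786043 -0.00554839  1.31049828 -1.14890864]
[[-1.94488951e-02  9.99746851e-01  1.13125334e-02]
 [ 9.99810515e-01  1.94569321e-02 -6.00818170e-04]
 [-8.20773268e-04  1.12987046e-02 -9.99935831e-01]] [0.39826236 0.26768518 0.10770592] [ 0.43994121 -0.22674197  2.04786043 -0.00554839  1.31049828 -1.14890864]
```

```bash
python3 -m pendant '[[-1,[-0.008,0.03,0],0],[-1,[-0.008,0.038,0],0],[-1,[-0.008,0.038,0],0],[-1,[-0.008,0.038,0],0],[-1,[-0.008,0.038,0],0],[-1,[-0.008,0.038,0],0],[-1,[-0.006,0.03,0],0],[-1,[0,0,0],0]]' 30
```

```text
clock: 4.78
position: [0.6497, 0.2153, 0.0933]
orientation: [[-0.021, 1.0, -0.007], [1.0, 0.021, -0.005], [-0.005, -0.008, -1.0]]
ft_force: [0.1, 0.3, -1.3]
gripper_width: 0.0516
```

```bash
python3 -m pendant '[[-1,[-0.008,0.018,0],0],[-1,[0,0,0.01],0],[-1,[0,0,0.01],0],[-1,[0,0,0],0]]' 30
python3 - <<'E'
from workcell import *
import cv2
c=read_camera("side");cv2.imwrite("pics/s2.png",cv2.resize(c["frame"][70:230,220:420,::-1],None,fx=3.5,fy=3.5))
E
```

```text
clock: 5.28
position: [0.6615, 0.2083, 0.0658]
orientation: [[-0.022, 1.0, -0.019], [1.0, 0.022, -0.006], [-0.005, -0.019, -1.0]]
ft_force: [-0.5, 0.5, -1.5]
gripper_width: 0.052
```

View pics/s2.png

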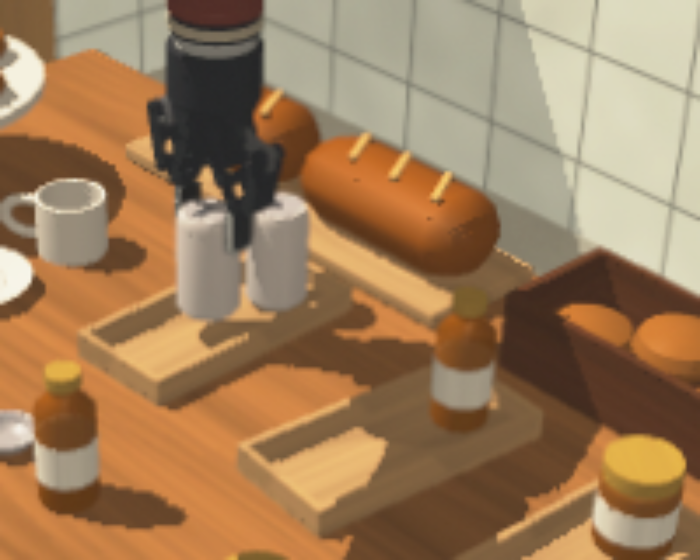

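The can hangs over the middle of the tray, with a gap to the example. I'll lower it slowly.

```bash
python3 -m pendant '[[-1,[0,0.002,0.008],0],[-1,[0,0,0.006],0],[-1,[0,0,0.003],0],[-1,[0,0,0],0]]' 30
```

```text
clock: 5.82
position: [0.6634, 0.209, 0.0489]
orientation: [[-0.023, 1.0, -0.017], [1.0, 0.023, -0.005], [-0.005, -0.017, -1.0]]
ft_force: [1.0, 0.9, -0.8]
gripper_width: 0.0518
```

```bash
python3 -m pendant '[[-1,[0,0,0.003],0],[-1,[0,0,0.002],0],[-1,[0,0,0],0]]' 30;python3 -m pendant '[[-1,[0,0,0.003],0],[-1,[0,0,0.0],0]]' 30
```

```text
clock: 6.2
position: [0.664, 0.209, 0.0445]
orientation: [[-0.023, 1.0, -0.015], [1.0, 0.023, -0.005], [-0.005, -0.015, -1.0]]
ft_force: [-0.4, 0.3, -0.9]
gripper_width: 0.052
clock: 6.45
position: [0.666, 0.2091, 0.0452]
orientation: [[-0.023, 1.0, -0.011], [1.0, 0.023, -0.005], [-0.005, -0.011, -1.0]]
ft_force: [0.1, 0.3, -1.4]
gripper_width: 0.0522
```

```bash
python3 -m pendant '[[-1,[0,0,0.004],0],[-1,[0,0,0.0],0]]' 30;python3 -m pendant '[[-1,[0,0,0.003],0],[-1,[0,0,0.0],0]]' 30
```

```text
clock: 6.7
position: [0.6681, 0.2093, 0.0447]
orientation: [[-0.023, 1.0, -0.007], [1.0, 0.023, -0.004], [-0.004, -0.007, -1.0]]
ft_force: [1.2, -1.4, -1.4]
gripper_width: 0.052
clock: 6.95
position: [0.6695, 0.2094, 0.0445]
orientation: [[-0.023, 1.0, -0.004], [1.0, 0.023, -0.004], [-0.004, -0.004, -1.0]]
ft_force: [0.5, -1.2, -0.2]
gripper_width: 0.0521
```

```bash
python3 - <<'E'
from workcell import *
import cv2
c=read_camera("side");cv2.imwrite("pics/s3.png",cv2.resize(c["frame"][100:200,220:345,::-1],None,fx=6,fy=6,interpolation=cv2.INTER_CUBIC))
E
```

```text
(no output)
```

View pics/s3.png

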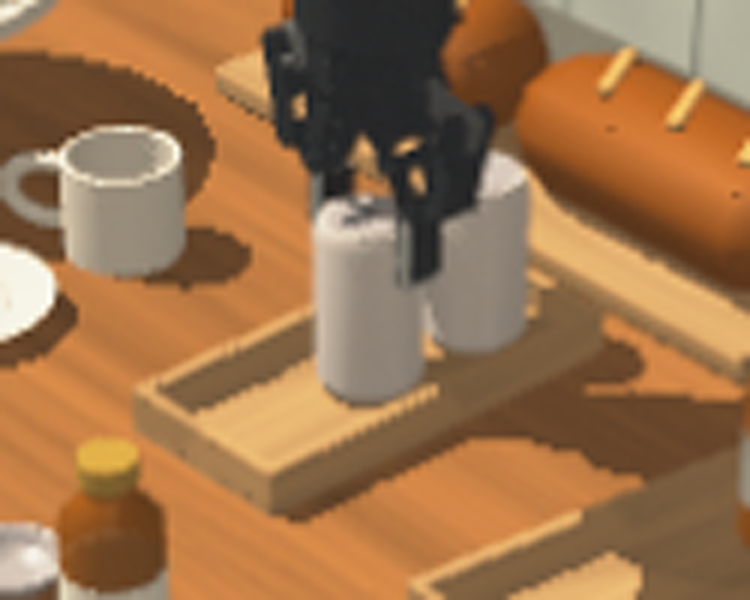

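The can's base is at floor level and upright, so I'll release it.

```bash
python3 -m pendant '[[0.3,[0,0,0],0],[0.5,[0,0,0],0],[1,[0,0,0],0],[1,[0,0,0],0],[1,[0,0,0],0]]' 30; python3 -m pendant '[[1,[0,0,-0.03],0],[1,[0,0,-0.05],0],[1,[0,0,-0.05],0],[1,[0,0,0],0]]'
python3 - <<'E'
from workcell import *
import cv2
c=read_camera("side");cv2.imwrite("pics/s4.png",cv2.resize(c["frame"][80:200,220:370,::-1],None,fx=5,fy=5,interpolation=cv2.INTER_CUBIC))
E
```

```text
clock: 7.62
position: [0.6683, 0.2092, 0.0417]
orientation: [[-0.023, 1.0, -0.006], [1.0, 0.023, -0.005], [-0.004, -0.007, -1.0]]
ft_force: [0.0, -0.5, 0.1]
gripper_width: 0.0854
clock: 8.12
position: [0.6685, 0.2097, 0.1742]
orientation: [[-0.023, 1.0, -0.009], [1.0, 0.023, -0.005], [-0.005, -0.009, -1.0]]
ft_force: [0.3, 0.9, 0.4]
gripper_width: 0.0854
```

View pics/s4.png

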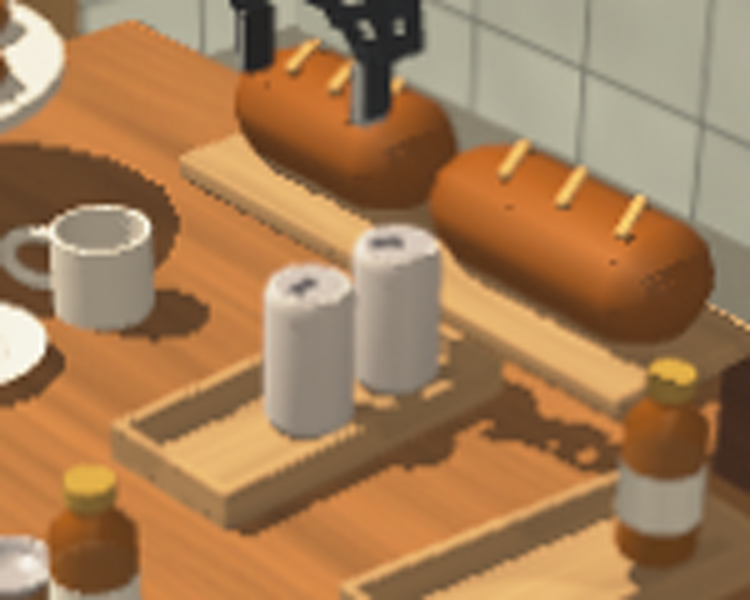

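The first can stands upright in its tray. Next is the bottle, at (0.4355, 0.105).

```bash
python3 -m pendant '[[1,[-0.012,-0.025,0],0],[1,[-0.016,-0.037,0],0],[1,[-0.016,-0.037,0],0],[1,[-0.016,-0.037,0],0],[1,[-0.016,-0.037,0],0],[1,[-0.016,-0.037,0],0],[1,[-0.008,-0.018,0],0],[1,[0,0,0],0]]'
```

```text
clock: 9.18
position: [0.4261, 0.1002, 0.1594]
orientation: [[-0.023, 0.999, -0.038], [1.0, 0.023, -0.009], [-0.008, -0.039, -0.999]]
ft_force: [0.7, -0.4, 0.4]
gripper_width: 0.0854
```

```bash
python3 -m pendant '[[1,[0.005,0.008,0],0],[1,[0,0,0],0],[1,[0,0,0],0]]'
```

```text
clock: 9.55
position: [0.4352, 0.1064, 0.1574]
orientation: [[-0.024, 0.999, -0.041], [1.0, 0.023, -0.009], [-0.008, -0.041, -0.999]]
ft_force: [0.5, 0.3, 0.6]
gripper_width: 0.0855
```

```bash
python3 -m pendant '[[1,[0,0.001,0.03],0],[1,[0,0.002,0.03],0],[1,[0,0.001,0.025],0],[1,[0,0,0],0]]'
python3 - <<'E'
from workcell import *
import cv2
for n,y,x in(("side",110,170),("top",170,160)):
    c=read_camera(n);cv2.imwrite(f"pics/{n}5.png",cv2.resize(c["frame"][y:y+110,x:x+140,::-1],None,fx=5,fy=5,interpolation=cv2.INTER_CUBIC))
E
```

```text
clock: 10.05
position: [0.438, 0.1065, 0.071]
orientation: [[-0.025, 0.999, -0.039], [1.0, 0.025, -0.009], [-0.008, -0.04, -0.999]]
ft_force: [-0.2, -0.2, 0.2]
gripper_width: 0.0854
```

View pics/side5.png

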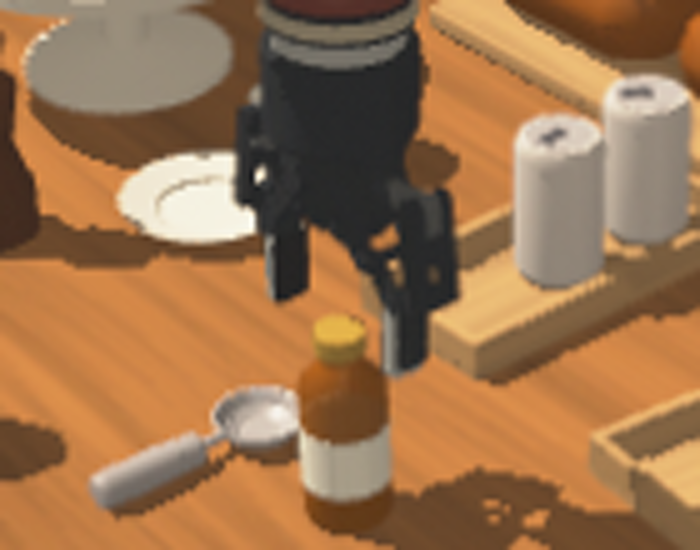

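View pics/top5.png

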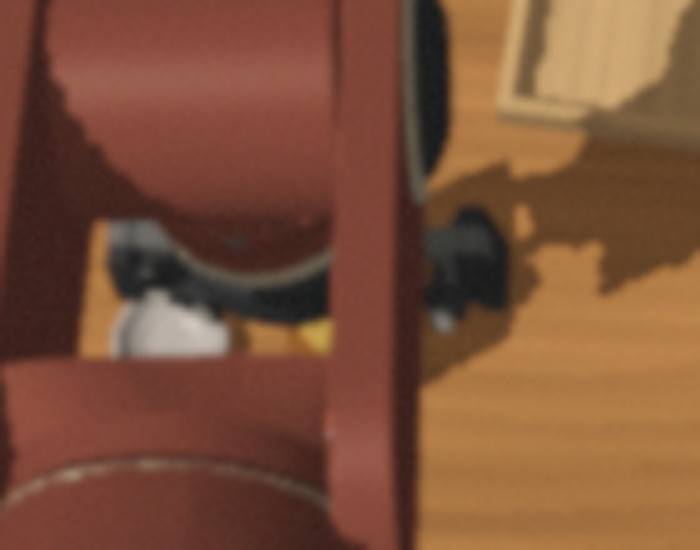

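```bash
python3 - <<'E'
from h import *
for z in (.07,.08,.084,.09): print(z,atz("side",(238.6,175.6),z))
b=[.4355,.105]
for z in(0,.112,.08): print(z,(proj("side",[[*b,z]])[0]-[170,110])*5+2)
for y in(.1065-.05,.1065+.05): print((proj("side",[[.438,y,.084],[.438,y,.071]])-[170,110])*5+2)
E
```

```text
0.07 [0.4729 0.154  0.07  ]
0.08 [0.4641 0.1415 0.08  ]
0.084 [0.4606 0.1365 0.084 ]
0.09 [0.4553 0.1291 0.09  ]
0 [349.9734417 508.2125832]
0.112 [340.22678628 327.44829399]
0.08 [343.06637495 380.90470033]
[[406.2555595  415.0164296 ]
 [407.06242971 436.63236364]]
[[286.50281696 329.45278148]
 [287.91405694 350.53060553]]
```

```bash
python3 - <<'E'
from h import *
for y in(.2684-.05,):
  for z in (.039,.052,.06,.07): print(z,(proj("side",[[.3989,y,z]])-[110,100])*4)
from workcell import *
print(observe()["position"],observe()["clock"])
E
```

```text
0.039 [[369.14870261 340.85008833]]
0.052 [[367.5097809  324.58118659]]
0.06 [[366.49647391 314.48360121]]
0.07 [[365.22481516 301.76890453]]
[0.44012757 0.10659106 0.07365094] 10.15
```

```bash
python3 - <<'E'
from h import *
for z in (.044,.06,.07,.08): print(z,proj("side",[[.6695,.2094-.033,z]]))
E
```

```text
0.044 [[289.47786966 155.4208417 ]]
0.06 [[289.54610054 150.59621286]]
0.07 [[289.58900799 147.55253382]]
0.08 [[289.63211644 144.48697316]]
```

```bash
python3 - <<'E'
from workcell import *
import cv2
from h import *
c=read_camera("side");im=c["frame"][:,:,::-1].copy()
s=observe();p=s["position"];R=s["orientation"];print(p,s["clock"])
k=6;x0,y0=190,90
crop=cv2.resize(im[y0:y0+100,x0:x0+110],None,fx=k,fy=k,interpolation=cv2.INTER_CUBIC)
def d(X,col):
    u=(proj("side",[X])[0]-[x0,y0])*k+k/2; cv2.circle(crop,tuple(int(v) for v in u),3,col,-1)
d(p,(0,0,255))
for h,w,col in((0,.0425,(0,255,0)),(.013,.0425,(0,255,255)),(.013,.057,(255,255,0))):
    for sg in(-1,1): d(p+R@np.array([sg*w,0,-h]),col)
for sx in(-1,1):
    for sy in(-1,1): d(p+R@np.array([sx*.0425,sy*.038,-.073]),(255,0,255))
cv2.imwrite("pics/ov.png",crop)
E
```

```text
[0.44066123 0.10662619 0.0743419 ] 10.2
```

View pics/ov.png

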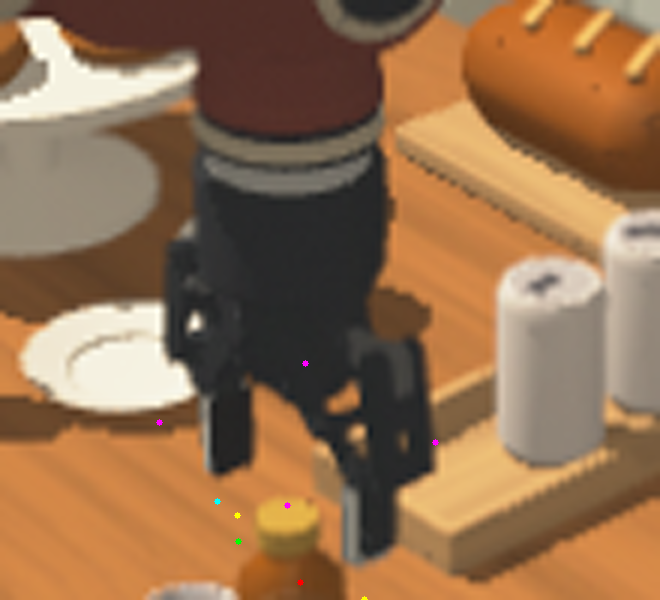

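```bash
python3 - <<'E'
from h import *
print(atz("side",(281.6,136.2),.096), -C["side"]["R"].T@C["side"]["t"])
f=lambda x,y:(190+x/6-.4,90+y/6-.4)
# tips as seen
for z in(.08,.09,.1,.11): print(z,atz("side",f(225,470),z),atz("side",f(365,555),z))
E
```

```text
[0.6646 0.2056 0.096 ] [-0.19836896 -0.79747989  0.83299429]
0.08 [0.463  0.1907 0.08  ] [0.4689 0.0981 0.08  ]
0.09 [0.4543 0.1776 0.09  ] [0.4601 0.0862 0.09  ]
0.1 [0.4455 0.1645 0.1   ] [0.4512 0.0743 0.1   ]
0.11 [0.4367 0.1513 0.11  ] [0.4423 0.0625 0.11  ]
```

The image puts the fingertips about 22 mm above where the reading says. I'll shut the gripper higher up, so the tip equals the TCP, and check that directly.

```bash
python3 -m pendant '[[1,[0,-0.001,-0.04],0],[-1,[0,-0.001,-0.04],0],[-1,[0,0,0],0],[-1,[0,0,0],0],[-1,[0,0,0],0],[-1,[0,0,0],0],[-1,[0,0,0],0],[-1,[0,0,0],0]]'
cat > ov.py <<'E'
import sys
from workcell import *
from h import *
c=read_camera("side");im=c["frame"][:,:,::-1].copy()
s=observe();p=s["position"];R=s["orientation"];print(p,R[:,2],s["gripper_width"])
k=6;x0,y0,out=int(sys.argv[1]),int(sys.argv[2]),sys.argv[3]
crop=cv2.resize(im[y0:y0+100,x0:x0+120],None,fx=k,fy=k,interpolation=cv2.INTER_CUBIC)
u=(proj("side",[p])[0]-[x0,y0])*k+k/2; cv2.circle(crop,tuple(int(v) for v in u),3,(0,0,255),-1)
u=(proj("side",[p+[0,0,.022]])[0]-[x0,y0])*k+k/2; cv2.circle(crop,tuple(int(v) for v in u),3,(0,255,0),-1)
cv2.imwrite("pics/"+out,crop)
E
python3 ov.py 180 80 ov2.png
```

```text
clock: 11.2
position: [0.4422, 0.1074, 0.1591]
orientation: [[-0.025, 0.999, -0.029], [1.0, 0.025, -0.008], [-0.007, -0.03, -1.0]]
ft_force: [-0.1, 0.1, -0.0]
gripper_width: 0.0001
[0.44214736 0.10742667 0.15905014] [-0.02939582 -0.00816424 -0.99953451] -0.00011349028157028902
```

View pics/ov2.png

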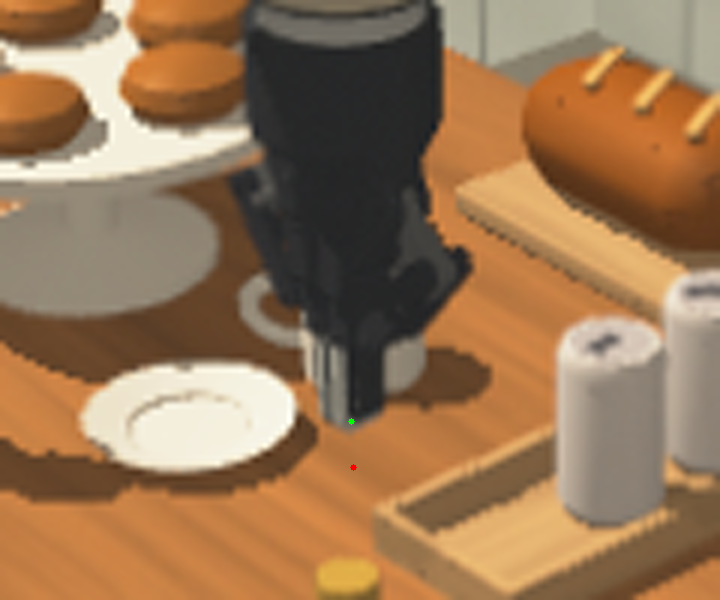

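The reading is confirmed to be about 21 mm low: the shut tip sits at reading + 21 mm. I'll aim lower accordingly.

```bash
python3 -m pendant '[[1,[-0.002,-0.002,0],0],[1,[0,-0.002,0],0],[1,[0,0,0],0],[1,[0,0,0.03],0],[1,[0,0,0.035],0],[1,[0,0,0.035],0],[1,[0,0,0.01],0],[1,[0,0,0],0]]'; python3 ov.py 180 110 ov3.png
```

```text
clock: 12.25
position: [0.4369, 0.1044, 0.049]
orientation: [[-0.025, 0.999, -0.024], [1.0, 0.025, -0.008], [-0.007, -0.024, -1.0]]
ft_force: [0.6, 0.4, -0.2]
gripper_width: 0.0853
[0.43721984 0.10447209 0.04950632] [-0.02302357 -0.007646   -0.99970568] 0.08502398024523486
```

View pics/ov3.png

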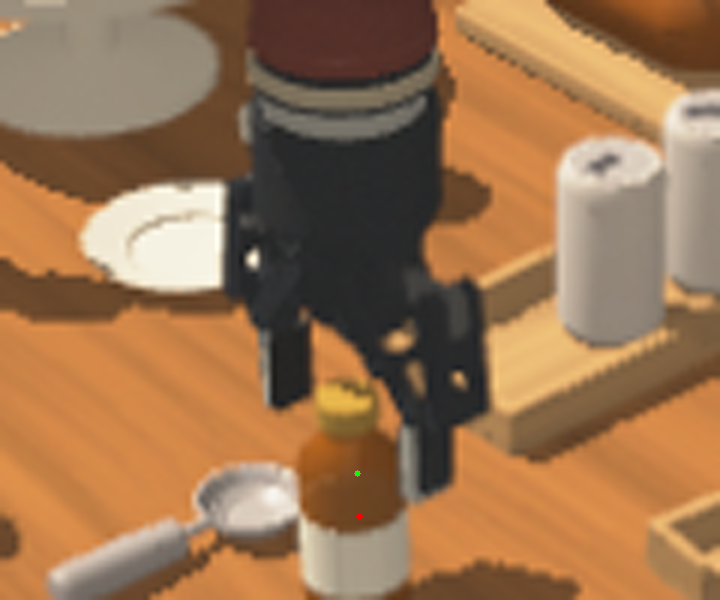

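The fingers straddle the bottle and the cap clears the gripper body. I'll go 20 mm lower and close.

```bash
python3 -m pendant '[[1,[0,0,0.012],0],[1,[0,0,0.008],0],[1,[0,0,0],0]]'; python3 -m pendant '[[-1,[0,0,0],0],[-1,[0,0,0],0],[-1,[0,0,0],0],[-1,[0,0,0],0],[-1,[0,0,0],0],[-1,[0,0,0],0]]' 30;  python3 ov.py 180 110 ov4.png
```

```text
clock: 12.68
position: [0.4392, 0.1045, 0.0312]
orientation: [[-0.025, 1.0, -0.017], [1.0, 0.025, -0.007], [-0.007, -0.018, -1.0]]
ft_force: [-0.2, 0.9, -0.1]
gripper_width: 0.0855
clock: 13.42
position: [0.44, 0.1047, 0.032]
orientation: [[-0.025, 1.0, -0.016], [1.0, 0.025, -0.007], [-0.007, -0.016, -1.0]]
ft_force: [-0.4, 0.2, -1.0]
gripper_width: 0.0445
[0.43995376 0.1047068  0.03198769] [-0.01579    -0.00690217 -0.99985151] 0.04453455532630104
```

View pics/ov4.png

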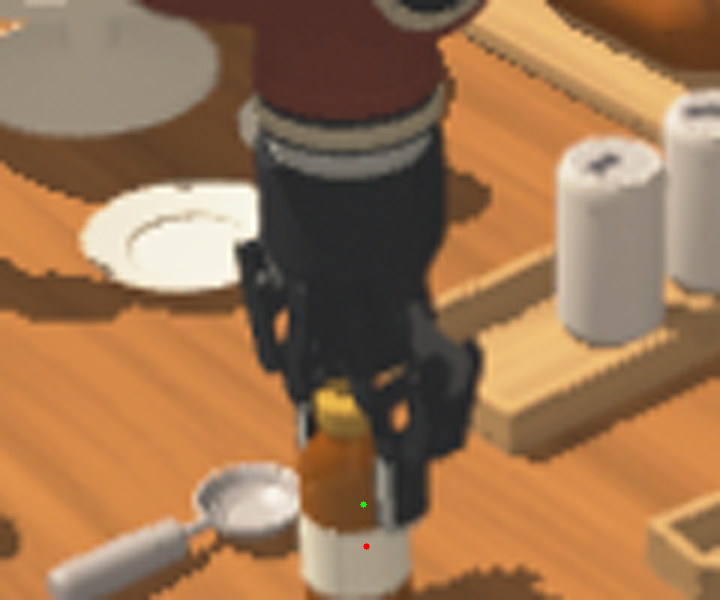

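```bash
python3 -m pendant '[[-1,[0,0,-0.02],0],[-1,[0,0,-0.03],0],[-1,[0,0,-0.03],0],[-1,[0,0,0],0]]' 30;  python3 -m pendant '[[-1,[-0.010,0.02,0],0],[-1,[-0.02,0.035,0],0],[-1,[-0.02,0.035,0],0],[-1,[-0.02,0.035,0],0],[-1,[-0.02,0.035,0],0],[-1,[-0.015,0.025,0],0],[-1,[0,0,0],0],[-1,[0,0,0],0]]' 30
```

```text
clock: 13.98
position: [0.4387, 0.1048, 0.1109]
orientation: [[-0.025, 0.999, -0.022], [1.0, 0.025, -0.008], [-0.008, -0.022, -1.0]]
ft_force: [-0.3, -0.4, -1.8]
gripper_width: 0.045
clock: 14.98
position: [0.621, 0.002, 0.0865]
orientation: [[-0.026, 0.999, -0.048], [1.0, 0.026, -0.006], [-0.005, -0.048, -0.999]]
ft_force: [0.8, 0.3, -1.9]
gripper_width: 0.0445
```

```bash
python3 -m pendant '[[-1,[-0.005,0.01,0],0],[-1,[-0.005,0.009,0],0],[-1,[0,0,0],0],[-1,[0,0.001,0.015],0],[-1,[0,0,0],0]]' 30;  python3 ov.py 250 110 ov5.png
```

```text
clock: 15.6
position: [0.6395, -0.0068, 0.0683]
orientation: [[-0.027, 0.998, -0.05], [1.0, 0.027, -0.006], [-0.004, -0.05, -0.999]]
ft_force: [-1.1, 0.2, -2.7]
gripper_width: 0.0448
[ 0.64041159 -0.0068249   0.06943801] [-0.04776163 -0.00608001 -0.99884026] 0.045105418179233706
```

View pics/ov5.png

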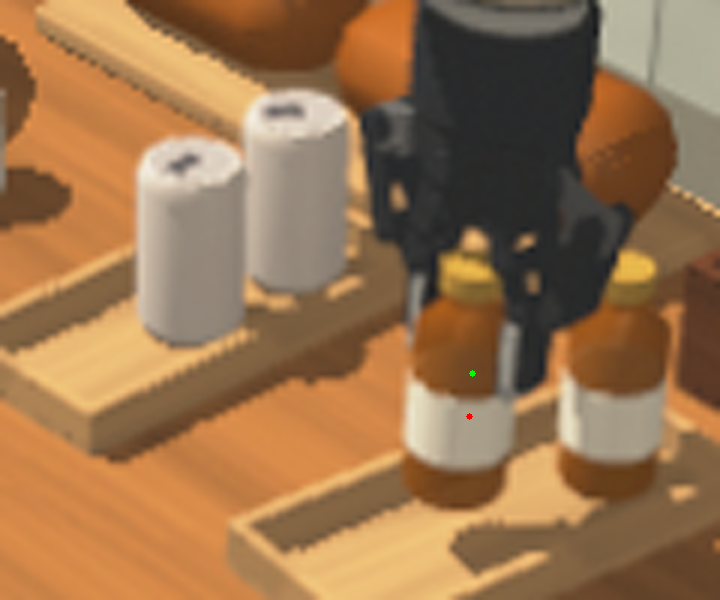

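```bash
python3 -m pendant '[[-1,[0,0,0.01],0],[-1,[0,0,0.01],0],[-1,[0,0,0.004],0],[-1,[0,0,0],0]]' 30;   python3 -m pendant '[[-1,[0,0,0.004],0],[-1,[0,0,0.003],0],[-1,[0,0,0],0]]' 30
```

```text
clock: 16.15
position: [0.6389, -0.0068, 0.0437]
orientation: [[-0.028, 0.998, -0.048], [1.0, 0.027, -0.006], [-0.005, -0.048, -0.999]]
ft_force: [0.8, -0.4, -1.7]
gripper_width: 0.045
clock: 16.52
position: [0.6398, -0.007, 0.0388]
orientation: [[-0.028, 0.999, -0.046], [1.0, 0.027, -0.006], [-0.005, -0.046, -0.999]]
ft_force: [0.2, -0.5, -1.9]
gripper_width: 0.0446
```

```bash
python3 -m pendant '[[-1,[0,0,0.003],0],[-1,[0,0,0],0]]' 30;   python3 -m pendant '[[-1,[0,0,0.003],0],[-1,[0,0,0],0]]' 30; python3 -m pendant '[[-1,[0,0,0.003],0],[-1,[0,0,0],0]]' 30; python3 ov.py 250 110 ov6.png
```

```text
clock: 16.77
position: [0.6411, -0.007, 0.0388]
orientation: [[-0.028, 0.999, -0.043], [1.0, 0.028, -0.006], [-0.005, -0.043, -0.999]]
ft_force: [-1.3, 0.0, -2.9]
gripper_width: 0.045
clock: 17.02
position: [0.6423, -0.0071, 0.0385]
orientation: [[-0.028, 0.999, -0.041], [1.0, 0.028, -0.007], [-0.005, -0.041, -0.999]]
ft_force: [-0.1, 0.9, -2.4]
gripper_width: 0.0448
clock: 17.27
position: [0.6433, -0.0071, 0.0384]
orientation: [[-0.028, 0.999, -0.039], [1.0, 0.028, -0.007], [-0.006, -0.039, -0.999]]
ft_force: [-0.0, -0.3, -2.4]
gripper_width: 0.0448
[ 0.64326726 -0.0071471   0.0382035 ] [-0.03938881 -0.00670129 -0.99920149] 0.04449761452715689
```

View pics/ov6.png

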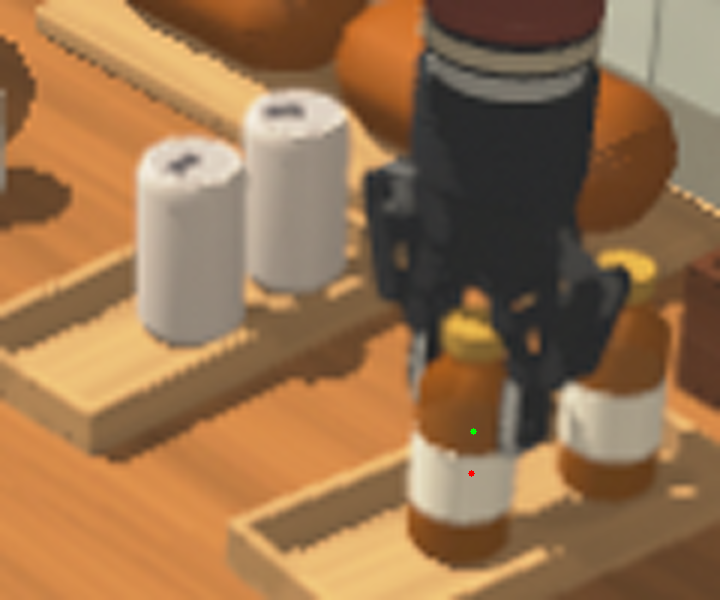

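The height stalls at the expected contact of 0.038 m, so I'll release.

```bash
python3 -m pendant '[[0.1,[0,0,0],0],[0.25,[0,0,0],0],[0.5,[0,0,0],0],[1,[0,0,0],0],[1,[0,0,0],0],[1,[0,0,0],0]]' 30; python3 -m pendant '[[1,[0,-0.001,-0.03],0],[1,[0,-0.002,-0.05],0],[1,[0,-0.002,-0.05],0],[1,[0,0,0],0]]'; python3 ov.py 250 110 ov7.png
```

```text
clock: 18.08
position: [0.6426, -0.0072, 0.0366]
orientation: [[-0.028, 0.999, -0.041], [1.0, 0.027, -0.007], [-0.005, -0.041, -0.999]]
ft_force: [-0.0, 0.1, -0.9]
gripper_width: 0.0853
clock: 18.58
position: [0.6423, -0.0064, 0.1694]
orientation: [[-0.028, 0.999, -0.043], [1.0, 0.027, -0.006], [-0.005, -0.043, -0.999]]
ft_force: [1.0, -1.1, 0.2]
gripper_width: 0.0854
[ 0.64066254 -0.00624541  0.16624311] [-0.04795689 -0.00570622 -0.99883311] 0.08549771449538096
```

View pics/ov7.png

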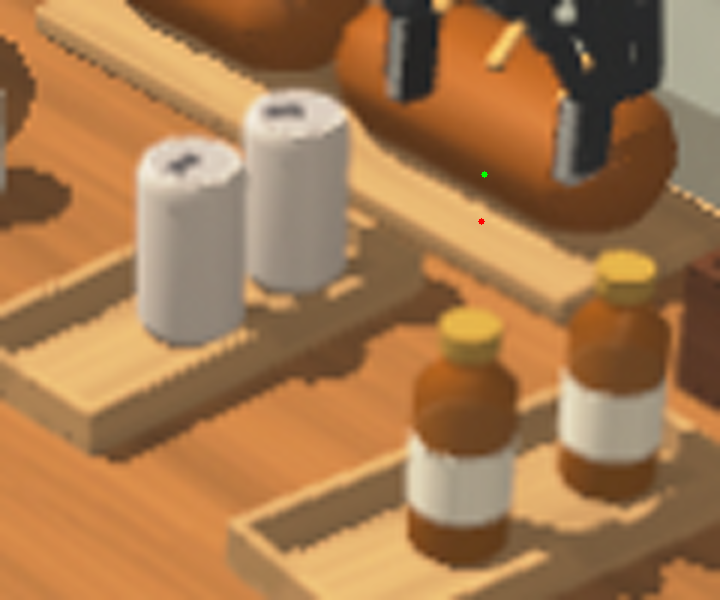

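The bottle is upright in its tray. Next is the jar at (0.420, −0.121), gripped with the jaws along world x because of the ring beside it.

```bash
python3 -m pendant '[[1,[-0.012,-0.022,0],0],[1,[-0.012,-0.022,0],0],[1,[-0.012,-0.022,0],0],[1,[-0.012,-0.022,0],0],[1,[-0.012,-0.022,0],0],[1,[-0.012,-0.022,0],0],[1,[-0.012,-0.022,0],0],[1,[-0.012,-0.022,0],0]]'; python3 -m pendant '[[1,[0,0,0],10],[1,[0,0,0],10],[1,[0,0,0],10],[1,[0,0,0],10],[1,[0,0,0],10],[1,[0,0,0],10],[1,[0,0,0],10],[1,[0,0,0],10]]'
```

```text
clock: 19.62
position: [0.4547, -0.1071, 0.16]
orientation: [[-0.03, 0.997, -0.073], [1.0, 0.03, 0.001], [0.003, -0.073, -0.997]]
ft_force: [1.1, 0.4, 0.3]
gripper_width: 0.0855
clock: 20.62
position: [0.4439, -0.1045, 0.1435]
orientation: [[0.983, 0.154, -0.098], [0.156, -0.988, 0.011], [-0.096, -0.026, -0.995]]
ft_force: [-0.7, 0.4, -0.0]
gripper_width: 0.0851
```

The tilt drifts when the arm moves high up, and earlier it recovered when the arm was low and near. I'll test that over the empty spot at about (0.40, 0).

```bash
python3 -m pendant '[[1,[-0.009,-0.036,0.01],9],[1,[-0.005,-0.036,0.03],0],[1,[0,-0.036,0.03],0],[1,[0,0,0.03],0],[1,[0,0,0],0]]'; for i in 1 2 3; do python3 -m pendant '[[1,[0,0,0],0],[1,[0,0,0],0],[1,[0,0,0],0],[1,[0,0,0],0]]'|head -3;done
```

```text
clock: 21.25
position: [0.4079, 0.0068, 0.0368]
orientation: [[0.994, -0.01, -0.111], [-0.009, -1.0, 0.013], [-0.111, -0.012, -0.994]]
ft_force: [-0.2, -0.6, -0.4]
gripper_width: 0.0854
clock: 21.75
position: [0.4104, 0.0054, 0.0396]
orientation: [[0.994, -0.012, -0.107], [-0.011, -1.0, 0.013], [-0.107, -0.012, -0.994]]
clock: 22.25
position: [0.411, 0.0052, 0.0404]
orientation: [[0.994, -0.012, -0.105], [-0.011, -1.0, 0.013], [-0.105, -0.011, -0.994]]
clock: 22.75
position: [0.4109, 0.0053, 0.0402]
orientation: [[0.994, -0.012, -0.106], [-0.011, -1.0, 0.013], [-0.106, -0.011, -0.994]]
```

```bash
for i in 1 2 ; do python3 -m pendant '[[1,[0,0,0.003],0],[1,[0,0,0],0],[1,[0,0,0.003],0],[1,[0,0,0],0]]'|head -3;done; python3 -m pendant '[[1,[0,0,-0.02],0],[1,[0,0,0],0]]'|head -3;  python3 -m pendant '[[1,[0,0,0.02],0],[1,[0,0,0],0]]'|head -3; 
```

```text
clock: 23.25
position: [0.41, 0.0054, 0.0336]
orientation: [[0.994, -0.012, -0.106], [-0.011, -1.0, 0.013], [-0.106, -0.011, -0.994]]
clock: 23.75
position: [0.4093, 0.0055, 0.0272]
orientation: [[0.994, -0.012, -0.106], [-0.011, -1.0, 0.013], [-0.106, -0.011, -0.994]]
clock: 24.0
position: [0.4113, 0.0052, 0.0472]
orientation: [[0.994, -0.012, -0.106], [-0.011, -1.0, 0.013], [-0.107, -0.012, -0.994]]
clock: 24.25
position: [0.4087, 0.0056, 0.0262]
orientation: [[0.994, -0.012, -0.107], [-0.011, -1.0, 0.013], [-0.107, -0.012, -0.994]]
```

```bash
for r in '[[1,[0.02,0,0],0],[1,[0,0,0],0]]' '[[1,[-0.02,0,0],0],[1,[0,0,0],0]]' ; do echo; done; python3 -m pendant '[[1,[0.02,0,0],0],[1,[0.02,0,0],0],[1,[0,0,0],0]]'|head -3; python3 -m pendant '[[1,[-0.02,0,0],0],[1,[-0.02,0,0],0],[1,[0,0,0],0]]'|head -3;  python3 -m pendant '[[1,[0,0.02,0],0],[1,[0,0.02,0],0],[1,[0,0,0],0]]'|head -3; python3 -m pendant '[[1,[0,-0.02,0],0],[1,[0,-0.02,0],0],[1,[0,0,0],0]]'|head -3;  
```

```text
clock: 24.62
position: [0.4492, 0.0051, 0.0219]
orientation: [[0.994, -0.012, -0.107], [-0.011, -1.0, 0.013], [-0.108, -0.012, -0.994]]
clock: 25.0
position: [0.4069, 0.0057, 0.0263]
orientation: [[0.994, -0.012, -0.109], [-0.011, -1.0, 0.013], [-0.109, -0.012, -0.994]]
clock: 25.38
position: [0.4074, -0.0351, 0.0265]
orientation: [[0.994, -0.011, -0.107], [-0.01, -1.0, 0.013], [-0.107, -0.012, -0.994]]
clock: 25.75
position: [0.4086, 0.0068, 0.0273]
orientation: [[0.994, -0.012, -0.106], [-0.011, -1.0, 0.014], [-0.106, -0.012, -0.994]]
```

```bash
python3 -m pendant '[[1,[-0.02,0,0],0],[1,[-0.02,0,0],0],[1,[0,0,0],0]]'|head -3; for i in 1 2;do python3 -m pendant '[[1,[0,0.004,0],0],[1,[0,-0.004,0],0],[1,[0,0.004,0],0],[1,[0,-0.004,0],0],[1,[0,0.004,0],0],[1,[0,-0.004,0],0],[1,[0,0.004,0],0],[1,[0,-0.004,0],0]]'|head -3;done
```

```text
clock: 26.12
position: [0.3687, 0.0071, 0.0318]
orientation: [[0.994, -0.011, -0.106], [-0.01, -1.0, 0.013], [-0.106, -0.012, -0.994]]
clock: 27.12
position: [0.3708, 0.0063, 0.0322]
orientation: [[0.994, -0.012, -0.104], [-0.011, -1.0, 0.013], [-0.105, -0.012, -0.994]]
clock: 28.12
position: [0.3708, 0.0063, 0.0322]
orientation: [[0.994, -0.012, -0.104], [-0.011, -1.0, 0.013], [-0.104, -0.012, -0.994]]
```

```bash
python3 -m pendant '[[-1,[0,0,0],0],[-1,[0,0,0],0],[-1,[0,0,0],0],[-1,[0,0,0.02],0],[-1,[0,0,0.02],0],[-1,[0,0,0.005],0],[-1,[0,0,0],0]]'; for i in 1 2;do python3 -m pendant '[[-1,[0,0,0.004],0],[-1,[0,0,0.004],0],[-1,[0,0,0.004],0]]';done
```

```text
clock: 29.0
position: [0.3671, 0.007, -0.0126]
orientation: [[0.995, -0.011, -0.102], [-0.01, -1.0, 0.012], [-0.102, -0.011, -0.995]]
ft_force: [-0.3, 0.5, 1.0]
gripper_width: 0.0001
clock: 29.38
position: [0.3682, 0.0067, -0.0223]
orientation: [[0.995, -0.011, -0.099], [-0.01, -1.0, 0.012], [-0.099, -0.011, -0.995]]
ft_force: [-8.3, 2.1, 26.2]
gripper_width: -0.0001
clock: 29.75
position: [0.3681, 0.0068, -0.0223]
orientation: [[0.994, -0.01, -0.113], [-0.009, -1.0, 0.013], [-0.113, -0.012, -0.993]]
ft_force: [-15.1, 2.5, 35.0]
gripper_width: -0.0003
```

```bash
python3 -m pendant '[[-1,[-0.006,0,0.001],0],[-1,[-0.006,0,0.001],0]]';python3 -m pendant '[[-1,[-0.008,0,0.001],0],[-1,[-0.008,0,0.001],0]]'
```

```text
clock: 30.0
position: [0.3579, 0.0066, -0.0211]
orientation: [[0.994, -0.01, -0.11], [-0.009, -1.0, 0.013], [-0.11, -0.012, -0.994]]
ft_force: [0.7, -0.1, -0.5]
gripper_width: -0.0
clock: 30.25
position: [0.3409, 0.0068, -0.0217]
orientation: [[0.994, -0.01, -0.109], [-0.009, -1.0, 0.013], [-0.109, -0.012, -0.994]]
ft_force: [1.8, -0.2, 1.6]
gripper_width: 0.0002
```

```bash
python3 -m pendant '[[-1,[0,0,-0.03],0],[-1,[0.02,-0.02,-0.01],0],[-1,[0.04,-0.04,0],0],[-1,[0.04,-0.04,0],0],[-1,[0,0,0],0]]'; python3 -m pendant '[[-1,[0.045,0,-0.01],0],[-1,[0.045,0,-0.01],0],[-1,[0.045,0,0],0],[-1,[0.03,0,0],0],[-1,[0,0,0],0]]'; python3 -c "
from workcell import *
print(observe()['joint_positions'].round(3),observe()['joint_efforts'].round(2))"
```

```text
clock: 30.88
position: [0.4441, 0.1077, 0.0065]
orientation: [[0.994, -0.013, -0.113], [-0.011, -1.0, 0.013], [-0.113, -0.011, -0.994]]
ft_force: [0.5, -1.3, 0.1]
gripper_width: 0.0004
clock: 31.5
position: [0.6054, 0.1023, 0.0034]
orientation: [[0.992, -0.013, -0.125], [-0.012, -1.0, 0.011], [-0.125, -0.009, -0.992]]
ft_force: [-0.3, 0.0, 0.3]
gripper_width: 0.0
[0.039 0.314 1.686 0.016 1.267 0.045] [-1.400e-01 -4.428e+01 -3.243e+01  4.000e-02  2.400e-01 -0.000e+00]
```

```bash
python3 -m pendant '[[-1,[0,0,0.012],0],[-1,[0,0,0.006],0],[-1,[0,0,0],0]]'; for i in 1 2 3;do python3 -m pendant '[[-1,[0,0,0.004],0],[-1,[0,0,0],0]]'|sed -n 2,4p;done
```

```text
clock: 31.88
position: [0.5981, 0.1017, -0.0166]
orientation: [[0.991, -0.014, -0.13], [-0.013, -1.0, 0.01], [-0.13, -0.009, -0.992]]
ft_force: [-0.6, -0.2, 0.9]
gripper_width: -0.0002
position: [0.5968, 0.1018, -0.0208]
orientation: [[0.991, -0.014, -0.13], [-0.012, -1.0, 0.01], [-0.13, -0.009, -0.991]]
ft_force: [-0.7, -0.4, 0.4]
position: [0.5985, 0.102, -0.0209]
orientation: [[0.992, -0.013, -0.127], [-0.012, -1.0, 0.01], [-0.127, -0.009, -0.992]]
ft_force: [0.8, -0.1, -1.2]
position: [0.6, 0.1022, -0.0212]
orientation: [[0.992, -0.013, -0.124], [-0.012, -1.0, 0.01], [-0.124, -0.009, -0.992]]
ft_force: [-0.4, -0.6, -0.3]
```

Pressing the shut fingertips lightly on the bare table recovers tilt here, at about +0.003 rad per press. I'll use somewhat larger presses.

```bash
python3 -m pendant '[[-1,[0,0,0.01],0],[-1,[0,0,0],0]]'|sed -n 2,4p; python3 -m pendant '[[-1,[0,0,0.01],0],[-1,[0,0,0],0],[-1,[0,0,0.01],0],[-1,[0,0,0],0]]'|sed -n 2,4p;python3 -m pendant '[[-1,[0,0,0.01],0]]'|sed -n 2,4p;
```

```text
position: [0.6029, 0.1023, -0.0202]
orientation: [[0.992, -0.012, -0.122], [-0.011, -1.0, 0.009], [-0.122, -0.008, -0.992]]
ft_force: [-0.6, 0.0, -0.9]
position: [0.6088, 0.1028, -0.021]
orientation: [[0.993, -0.011, -0.115], [-0.01, -1.0, 0.009], [-0.115, -0.007, -0.993]]
ft_force: [-0.2, 0.3, -1.7]
position: [0.6106, 0.1028, -0.0226]
orientation: [[0.993, -0.01, -0.114], [-0.009, -1.0, 0.008], [-0.114, -0.007, -0.993]]
ft_force: [-24.3, -3.5, 74.7]
```

```bash
python3 -m pendant '[[-1,[0,0,0],0],[-1,[0,0,0.006],0],[-1,[0,0,0],0],[-1,[0,0,0.006],0],[-1,[0,0,0],0],[-1,[0,0,0.006],0],[-1,[0,0,0],0]]'|sed -n 2,4p; python3 -m pendant '[[-1,[-0.006,0,0.006],0],[-1,[0,0,0],0],[-1,[-0.006,0,0.006],0],[-1,[0,0,0],0]]'|sed -n 2,4p
```

```text
position: [0.6126, 0.103, -0.0216]
orientation: [[0.993, -0.008, -0.119], [-0.008, -1.0, 0.006], [-0.119, -0.005, -0.993]]
ft_force: [-2.2, -0.3, 2.5]
position: [0.6148, 0.1031, -0.0219]
orientation: [[0.996, -0.008, -0.087], [-0.008, -1.0, 0.006], [-0.087, -0.006, -0.996]]
ft_force: [-2.5, 0.3, 1.6]
```

Adding a backward shift while pressing works much better, so I'll repeat that.

```bash
python3 -m pendant '[[-1,[-0.006,0,0.006],0],[-1,[0,0,0],0],[-1,[-0.006,0,0.006],0],[-1,[0,0,0],0]]'|sed -n 2,4p;  python3 -m pendant '[[-1,[-0.006,0,0.006],0],[-1,[0,0,0],0],[-1,[-0.006,0,0.006],0],[-1,[0,0,0],0]]'|sed -n 2,4p
```

```text
position: [0.6173, 0.1031, -0.0221]
orientation: [[0.998, -0.009, -0.054], [-0.008, -1.0, 0.007], [-0.054, -0.006, -0.999]]
ft_force: [-1.1, -0.7, 1.2]
position: [0.6198, 0.1031, -0.0222]
orientation: [[1.0, -0.009, -0.022], [-0.008, -1.0, 0.007], [-0.022, -0.007, -1.0]]
ft_force: [-1.2, 0.1, -0.4]
```

```bash
python3 -m pendant '[[-1,[-0.006,0,0.006],0],[-1,[0,0,0],0],[-1,[-0.006,0,0.006],0],[-1,[0,0,0],0],[-1,[-0.006,0,0.006],0],[-1,[0,0,0],0]]'|sed -n 2,4p; python3 -m pendant '[[-1,[0,0,-0.03],0],[-1,[0,0,-0.01],0],[1,[-0.035,0.03,0],0],[1,[-0.045,0.05,0],0],[1,[-0.045,0.05,0],0],[1,[-0.03,0.05,0],0],[1,[0,0,0],0]]'
```

```text
position: [0.6234, 0.1031, -0.0222]
orientation: [[1.0, -0.008, 0.025], [-0.008, -1.0, 0.007], [0.025, -0.007, -1.0]]
ft_force: [-0.7, 0.2, 0.5]
clock: 37.5
position: [0.4571, -0.0705, -0.0032]
orientation: [[1.0, -0.006, 0.005], [-0.006, -1.0, 0.009], [0.005, -0.009, -1.0]]
ft_force: [0.7, -0.2, 0.0]
gripper_width: 0.0853
```

```bash
python3 -m pendant '[[1,[0,0,-0.045],0],[1,[0,0,-0.045],0],[1,[-0.018,0.025,0],0],[1,[-0.018,0.025,0],0],[1,[0,0,0],0]]';python3 ov.py 230 150 ov8.png
```

```text
clock: 38.12
position: [0.4161, -0.1177, 0.0795]
orientation: [[1.0, -0.004, -0.006], [-0.003, -1.0, 0.015], [-0.006, -0.015, -1.0]]
ft_force: [0.2, -0.4, -0.2]
gripper_width: 0.0852
[ 0.41619834 -0.11705159  0.07929516] [-0.00665287  0.01600112 -0.99984984] 0.08540087265621188
```

View pics/ov8.png

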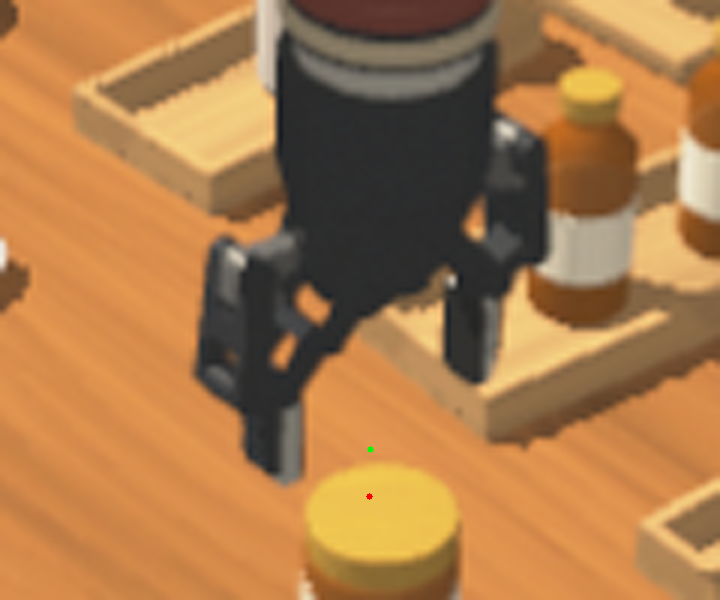

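```bash
python3 -m pendant '[[1,[0.004,0.004,0],0],[1,[0,0,0.03],0],[1,[0,0,0.02],0],[1,[0,0,0.012],0],[1,[0,0,0],0]]';python3 ov.py 230 170 ov9.png
```

```text
clock: 38.8
position: [0.4224, -0.1169, 0.0134]
orientation: [[1.0, 0.003, -0.008], [0.003, -1.0, 0.018], [-0.008, -0.018, -1.0]]
ft_force: [-0.1, -0.3, -0.3]
gripper_width: 0.085
[ 0.42287338 -0.11715158  0.01413071] [-0.00661152  0.01755913 -0.99982397] 0.08534354337458214
```

View pics/ov9.png

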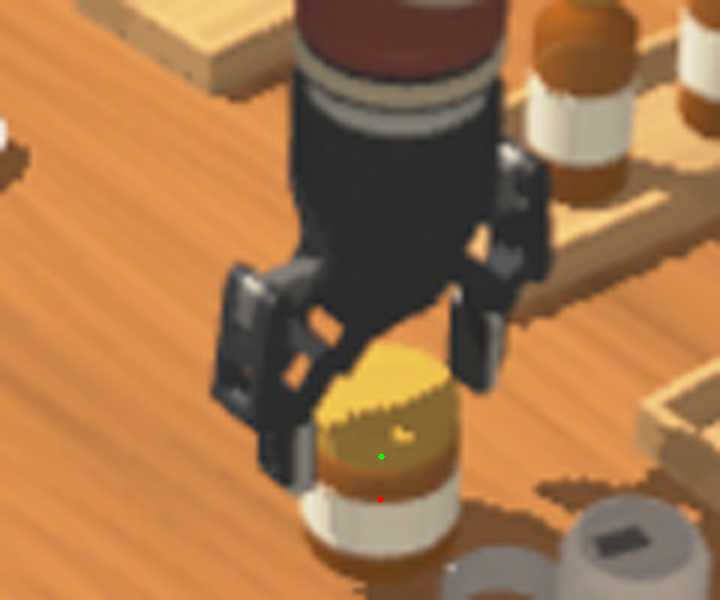

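```bash
python3 -m pendant '[[1,[0,0.004,0.009],0],[1,[0,0,0],0],[-1,[0,0,0],0],[-1,[0,0,0],0],[-1,[0,0,0],0],[-1,[0,0,0],0],[-1,[0,0,0],0]]' 35;python3 ov.py 230 170 ov10.png; python3 -m pendant '[[-1,[0,0,-0.02],0],[-1,[0,0,-0.03],0],[-1,[0,0,-0.02],0],[-1,[0,0,0],0]]' 35
```

```text
clock: 39.72
position: [0.4245, -0.1221, 0.0068]
orientation: [[1.0, 0.003, -0.003], [0.003, -1.0, 0.016], [-0.003, -0.016, -1.0]]
ft_force: [-0.1, 0.1, -1.5]
gripper_width: 0.0581
[ 0.42450078 -0.12213733  0.00674863] [-0.00295339  0.01557635 -0.99987432] 0.058307536633775144
clock: 40.28
position: [0.4231, -0.1223, 0.0762]
orientation: [[1.0, 0.003, -0.006], [0.003, -1.0, 0.018], [-0.006, -0.018, -1.0]]
ft_force: [-1.0, 0.4, -2.4]
gripper_width: 0.0585
```

View pics/ov10.png

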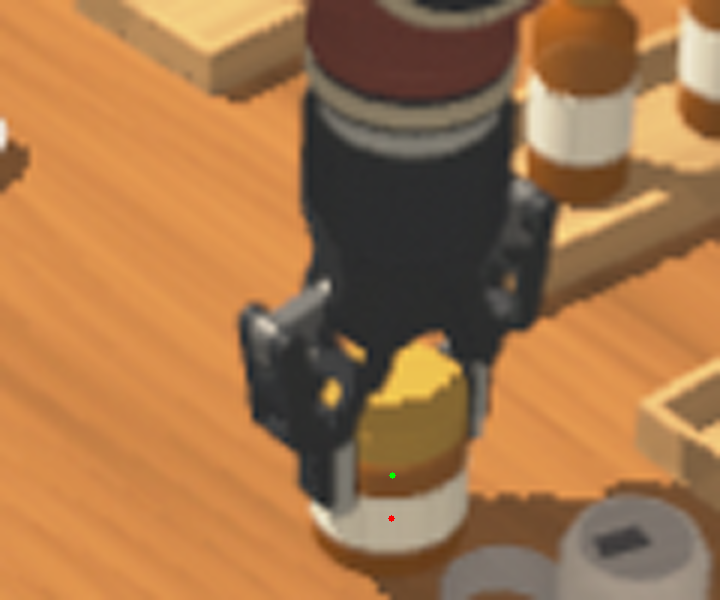

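```bash
python3 -m pendant '[[-1,[0.02,0.006,-0.005],0],[-1,[0.036,0.015,-0.002],0],[-1,[0.036,0.015,-0.002],0],[-1,[0.036,0.015,-0.002],0],[-1,[0.03,0.015,-0.002],0],[-1,[0.018,0.01,0],0],[-1,[0,0,0],0]]' 35
```

```text
clock: 41.15
position: [0.5986, -0.197, 0.0722]
orientation: [[1.0, 0.002, -0.021], [0.003, -1.0, 0.025], [-0.021, -0.025, -0.999]]
ft_force: [-1.0, -0.3, -2.9]
gripper_width: 0.0585
```

```bash
python3 -m pendant '[[-1,[0.006,0.001,0],0],[-1,[0,0,0.015],0],[-1,[0,0,0.015],0],[-1,[0,0,0],0]]' 35; python3 ov.py 310 130 ov11.png
```

```text
clock: 41.65
position: [0.6003, -0.1949, 0.0365]
orientation: [[1.0, 0.003, -0.027], [0.003, -1.0, 0.028], [-0.027, -0.028, -0.999]]
ft_force: [-0.6, -0.5, -3.1]
gripper_width: 0.0582
[ 0.6008037  -0.1951302   0.03733068] [-0.02597399  0.02762656 -0.9992808 ] 0.058408665128955685
```

View pics/ov11.png

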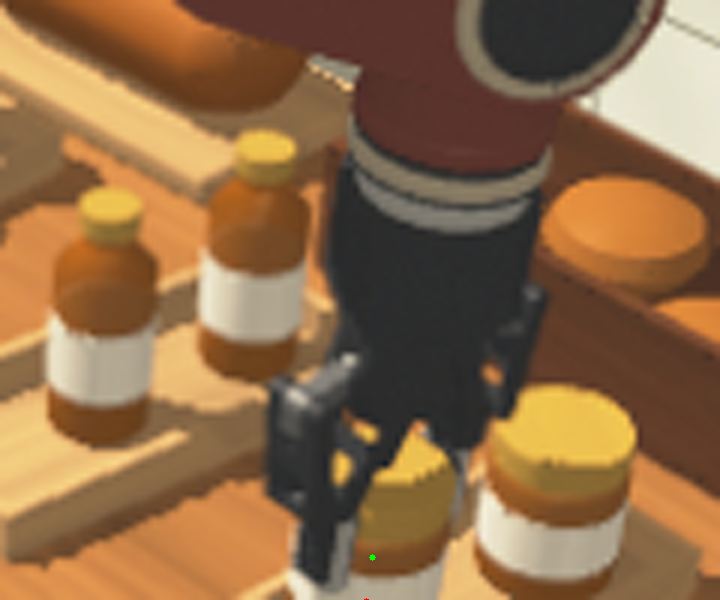

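```bash
python3 -m pendant '[[-1,[0,0.005,0.008],0],[-1,[0,0,0.006],0],[-1,[0,0,0.004],0],[-1,[0,0,0],0]]' 35; python3 -m pendant '[[-1,[0,0,0.003],0],[-1,[0,0,0],0],[-1,[0,0,0.003],0],[-1,[0,0,0],0]]' 35; python3 ov.py 310 150 ov12.png
```

```text
clock: 42.2
position: [0.601, -0.2005, 0.0191]
orientation: [[1.0, 0.003, -0.024], [0.003, -1.0, 0.027], [-0.024, -0.027, -0.999]]
ft_force: [0.1, 0.1, -2.6]
gripper_width: 0.0586
clock: 42.7
position: [0.6016, -0.2005, 0.0137]
orientation: [[1.0, 0.003, -0.023], [0.003, -1.0, 0.026], [-0.022, -0.026, -0.999]]
ft_force: [1.0, 0.2, -2.9]
gripper_width: 0.0584
[ 0.60163082 -0.2005402   0.01377459] [-0.02243502  0.0258607  -0.99941378] 0.058158491242265464
```

View pics/ov12.png

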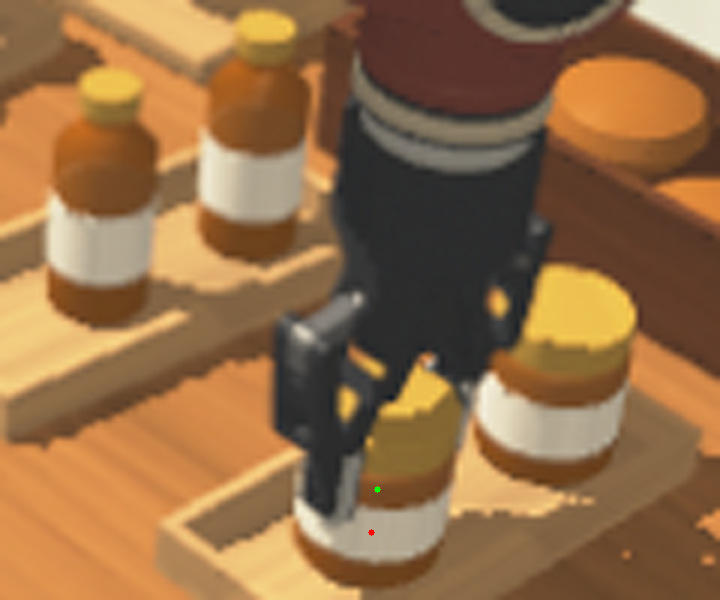

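```bash
python3 -m pendant '[[-1,[0,0,0.003],0],[-1,[0,0,0],0]]' 35|sed -n 2,4p; python3 -m pendant '[[-1,[0,0,0.003],0],[-1,[0,0,0],0]]' 35|sed -n 2,4p
```

```text
position: [0.6023, -0.2008, 0.0137]
orientation: [[1.0, 0.003, -0.022], [0.004, -1.0, 0.026], [-0.022, -0.026, -0.999]]
ft_force: [0.0, -0.4, -2.3]
position: [0.6031, -0.201, 0.0135]
orientation: [[1.0, 0.003, -0.021], [0.004, -1.0, 0.025], [-0.021, -0.025, -0.999]]
ft_force: [-0.1, -0.5, -2.1]
```

In contact now; I'll release and go up.

```bash
python3 -m pendant '[[0.5,[0,0,0],0],[0.6,[0,0,0],0],[0.85,[0,0,0],0],[0.85,[0,0,0],0],[0.85,[0,0,0],0]]' 35;python3 -m pendant '[[0.85,[0,0,-0.03],0],[0.85,[0,0,-0.04],0],[0.9,[0,0,-0.03],0],[0.9,[0,0,0],0]]'; python3 ov.py 310 150 ov13.png
```

```text
clock: 43.88
position: [0.6033, -0.2012, 0.013]
orientation: [[1.0, 0.003, -0.021], [0.004, -1.0, 0.025], [-0.021, -0.025, -0.999]]
ft_force: [0.1, -0.5, -0.3]
gripper_width: 0.0792
clock: 44.38
position: [0.6047, -0.2034, 0.1142]
orientation: [[1.0, 0.003, -0.023], [0.004, -1.0, 0.026], [-0.023, -0.026, -0.999]]
ft_force: [-0.3, 0.2, 0.2]
gripper_width: 0.0817
[ 0.60350589 -0.20284057  0.11210435] [-0.02590538  0.02754291 -0.99928489] 0.08116525237518114
```

View pics/ov13.png

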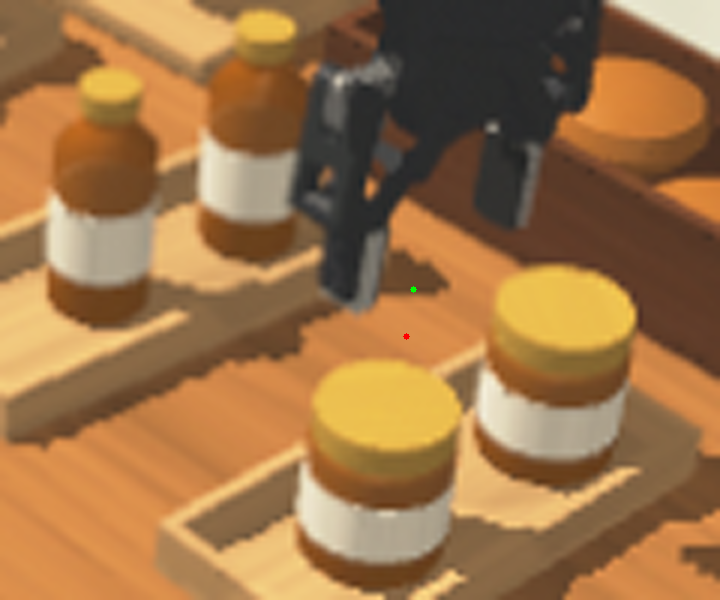

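The jar is in place. I'll turn the jaws back to world y while travelling to the second can.

```bash
python3 -m pendant '[[1,[-0.022,0,0],-10.7],[1,[-0.022,-0.004,0],-10.7],[1,[-0.02,-0.008,0],-10.7],[1,[-0.018,-0.012,0],-10.7],[1,[-0.016,-0.015,0],-10.7],[1,[-0.013,-0.018,0],-10.7],[1,[-0.01,-0.02,0],-10.7],[1,[-0.006,-0.021,0],-10.7]]'
```

```text
clock: 45.42
position: [0.4133, -0.1981, 0.0984]
orientation: [[0.063, 0.997, -0.051], [0.997, -0.061, 0.042], [0.039, -0.053, -0.998]]
ft_force: [0.4, -0.2, -0.3]
gripper_width: 0.0855
```

```bash
python3 -m pendant '[[-1,[0.045,0.01,0],-3],[-1,[0.045,0.01,0],0],[-1,[0.035,0.01,0],0],[-1,[0,0,0.03],0],[-1,[0,0,0.035],0],[-1,[0,0,0.035],0],[-1,[0,0,0],0]]'
```

```text
clock: 46.3
position: [0.4305, -0.0622, -0.0139]
orientation: [[0.012, 0.997, -0.07], [0.999, -0.008, 0.05], [0.049, -0.071, -0.996]]
ft_force: [-0.8, 0.7, 0.2]
gripper_width: -0.0
```

```bash
python3 -m pendant '[[-1,[0,0,0.008],0],[-1,[0,0,0],0],[-1,[0.005,-0.006,0.006],0],[-1,[0,0,0],0],[-1,[0.005,-0.006,0.006],0],[-1,[0,0,0],0]]'|sed -n 2,4p; python3 -m pendant '[[-1,[0.005,-0.006,0.006],0],[-1,[0,0,0],0],[-1,[0.005,-0.006,0.006],0],[-1,[0,0,0],0]]'|sed -n 2,4p
```

```text
position: [0.4317, -0.0598, -0.0215]
orientation: [[0.009, 0.999, -0.04], [1.0, -0.008, 0.03], [0.03, -0.04, -0.999]]
ft_force: [0.2, 1.0, -0.3]
position: [0.4327, -0.0584, -0.022]
orientation: [[0.005, 1.0, -0.012], [1.0, -0.005, 0.008], [0.008, -0.012, -1.0]]
ft_force: [-0.9, 1.2, 0.1]
```

```bash
python3 -m pendant '[[-1,[0.001,-0.006,0.006],0],[-1,[0,0,0],0],[-1,[0.001,-0.006,0.006],0],[-1,[0,0,0],0]]'|sed -n 2,4p; python3 -m pendant '[[1,[0,0,-0.04],0],[1,[0,0,-0.04],0],[1,[0,0,-0.04],0],[1,[-0.04,-0.003,-0.005],0],[1,[-0.05,-0.003,0],0],[1,[-0.05,-0.003,0],0],[1,[-0.045,-0.003,0],0],[1,[0,0,0],0]]'
```

```text
position: [0.434, -0.0582, -0.0221]
orientation: [[0.005, 1.0, 0.014], [1.0, -0.005, 0.004], [0.004, 0.014, -1.0]]
ft_force: [0.3, 1.2, -0.4]
clock: 49.05
position: [0.4049, -0.2379, 0.0845]
orientation: [[0.001, 1.0, -0.015], [1.0, -0.001, 0.025], [0.025, -0.015, -1.0]]
ft_force: [0.2, 0.8, 0.6]
gripper_width: 0.0855
```

```bash
python3 -m pendant '[[1,[-0.014,0.015,0],0],[1,[0,0,0],0],[1,[0,0,0.02],0],[1,[0,0,0],0]]'; python3 ov.py 280 180 ov14.png
```

```text
clock: 49.55
position: [0.4148, -0.2431, 0.0565]
orientation: [[-0.001, 1.0, -0.025], [0.999, 0.001, 0.037], [0.037, -0.025, -0.999]]
ft_force: [-0.2, 0.5, -0.2]
gripper_width: 0.0853
[ 0.41570902 -0.24388849  0.05777344] [-0.02341807  0.03524116 -0.99910443] 0.08525527144859789
```

View pics/ov14.png

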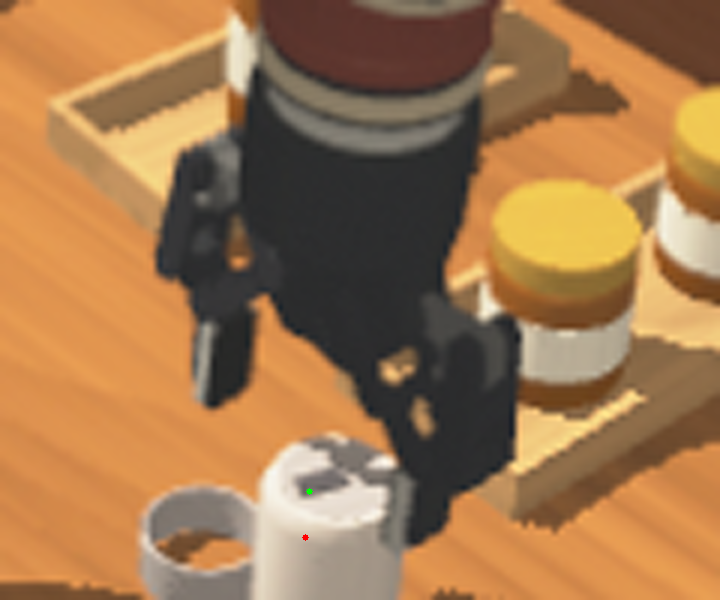

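```bash
python3 -m pendant '[[1,[0,0,-0.012],0],[1,[-0.01,0.006,0],0],[1,[0,0,0],0]]'; python3 ov.py 280 180 ov15.png
```

```text
clock: 49.98
position: [0.4235, -0.255, 0.0725]
orientation: [[-0.002, 1.0, -0.02], [0.999, 0.002, 0.033], [0.033, -0.02, -0.999]]
ft_force: [0.0, 0.4, 0.5]
gripper_width: 0.0854
[ 0.42345357 -0.25476943  0.07249426] [-0.02040769  0.03298729 -0.9992474 ] 0.08528683979347486
```

View pics/ov15.png

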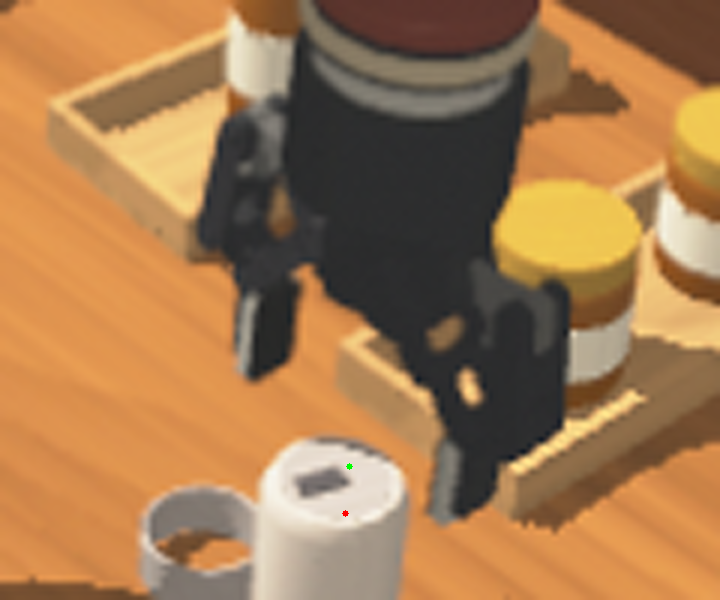

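Centred over the silver can. I'll descend and grip high on it, clear of the ring.

```bash
python3 -m pendant '[[1,[0.001,-0.002,0.02],0],[1,[0,0,0.018],0],[1,[0,0,0],0]]'; python3 ov.py 280 180 ov16.png
```

```text
clock: 50.4
position: [0.421, -0.2531, 0.0339]
orientation: [[-0.001, 1.0, -0.02], [0.999, 0.002, 0.033], [0.033, -0.02, -0.999]]
ft_force: [0.6, 0.1, 0.7]
gripper_width: 0.0855
[ 0.42163114 -0.25352749  0.03481769] [-0.01839193  0.03148994 -0.99933484] 0.08548602028245447
```

View pics/ov16.png

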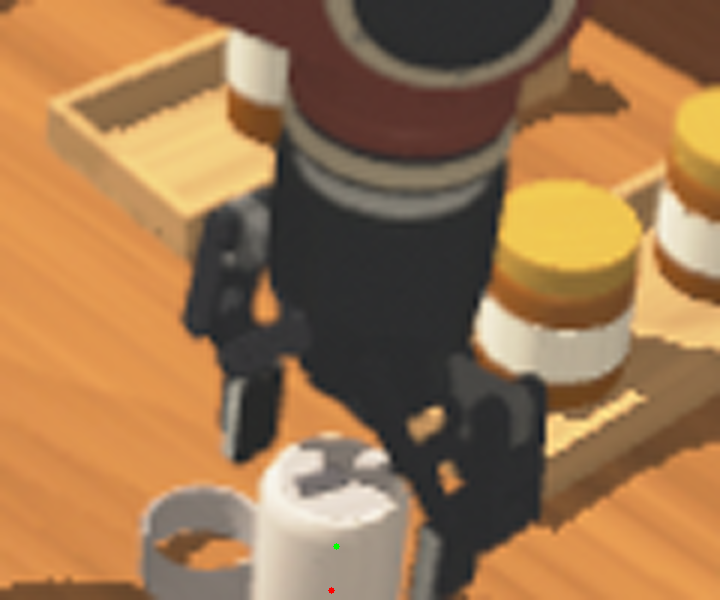

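```bash
python3 -m pendant '[[1,[0,0,0.003],0],[-1,[0,0,0],0],[-1,[0,0,0],0],[-1,[0,0,0],0],[-1,[0,0,0],0],[-1,[0,0,0],0],[-1,[0,0,0],0]]' 35; python3 -m pendant '[[-1,[0,0,-0.02],0],[-1,[0,0,-0.03],0],[-1,[0,0,-0.02],0],[-1,[0,0,0],0]]' 35;  python3 -m pendant '[[-1,[0.03,0,-0.002],0],[-1,[0.05,0,-0.002],0],[-1,[0.05,0,-0.002],0],[-1,[0.05,0,-0.002],0],[-1,[0.05,0,-0.002],0],[-1,[0.05,0,-0.002],0],[-1,[0.03,0,-0.002],0],[-1,[0,0,0],0]]' 35
```

```text
clock: 51.32
position: [0.4228, -0.2542, 0.0335]
orientation: [[-0.002, 1.0, -0.016], [1.0, 0.002, 0.03], [0.03, -0.016, -0.999]]
ft_force: [-1.0, -0.4, -0.3]
gripper_width: 0.0521
clock: 51.82
position: [0.4224, -0.2554, 0.103]
orientation: [[-0.001, 1.0, -0.019], [0.999, 0.002, 0.032], [0.032, -0.019, -0.999]]
ft_force: [0.3, -0.6, -1.0]
gripper_width: 0.052
clock: 52.82
position: [0.4167, 0.0641, 0.1172]
orientation: [[0.002, 0.999, -0.032], [0.999, -0.001, 0.037], [0.037, -0.032, -0.999]]
ft_force: [0.3, 0.5, -1.2]
gripper_width: 0.052
```

```bash
python3 -m pendant '[[-1,[0.03,0.02,0],0],[-1,[0.035,0.03,0],0],[-1,[0.03,0.03,0],0],[-1,[0.025,0.03,0],0],[-1,[0.01,0.03,0],0],[-1,[0,0.02,0],0],[-1,[0,0,0],0]]' 35
```

```text
clock: 53.7
position: [0.579, 0.1901, 0.1053]
orientation: [[0.008, 0.999, -0.044], [1.0, -0.007, 0.03], [0.03, -0.044, -0.999]]
ft_force: [-0.1, 0.6, -1.1]
gripper_width: 0.0517
```

```bash
python3 -m pendant '[[-1,[0.012,0.014,0],0],[-1,[0,0.01,0],0],[-1,[0,0,0],0],[-1,[0,0,0.02],0],[-1,[0,0,0.01],0],[-1,[0,0,0],0]]' 35; python3 ov.py 240 100 ov17.png
```

```text
clock: 54.45
position: [0.5973, 0.1988, 0.0682]
orientation: [[0.011, 0.999, -0.053], [1.0, -0.01, 0.028], [0.027, -0.053, -0.998]]
ft_force: [-0.6, 0.5, -1.1]
gripper_width: 0.0518
[0.59744348 0.19888748 0.06857763] [-0.05280191  0.02756818 -0.9982244 ] 0.05208543418498896
```

View pics/ov17.png

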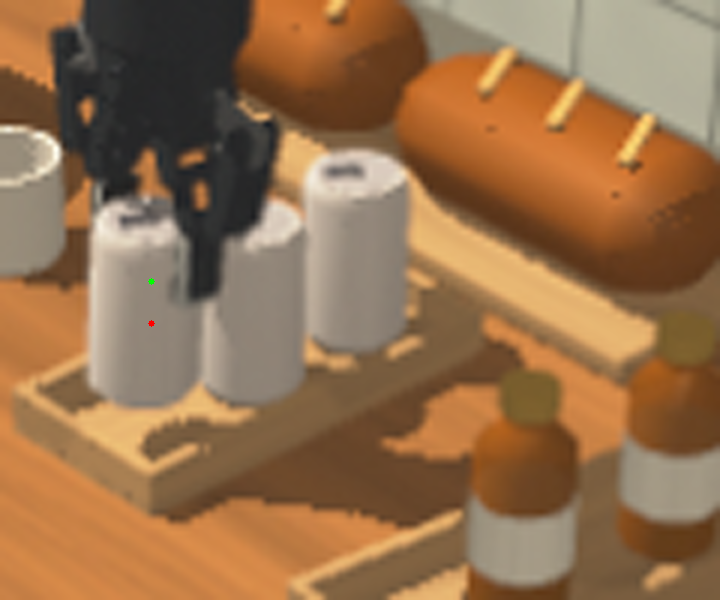

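```bash
python3 -m pendant '[[-1,[0.004,0.006,0],0],[-1,[0,0.001,0.01],0],[-1,[0,0.001,0.006],0],[-1,[0,0,0.004],0],[-1,[0,0,0],0]]' 35; python3 ov.py 240 100 ov18.png
```

```text
clock: 55.12
position: [0.6056, 0.204, 0.0478]
orientation: [[0.011, 0.999, -0.051], [1.0, -0.009, 0.028], [0.027, -0.052, -0.998]]
ft_force: [0.3, -0.4, -1.0]
gripper_width: 0.052
[0.60586575 0.20406342 0.0480951 ] [-0.05064989  0.02797606 -0.99832456] 0.05182461209963892
```

View pics/ov18.png

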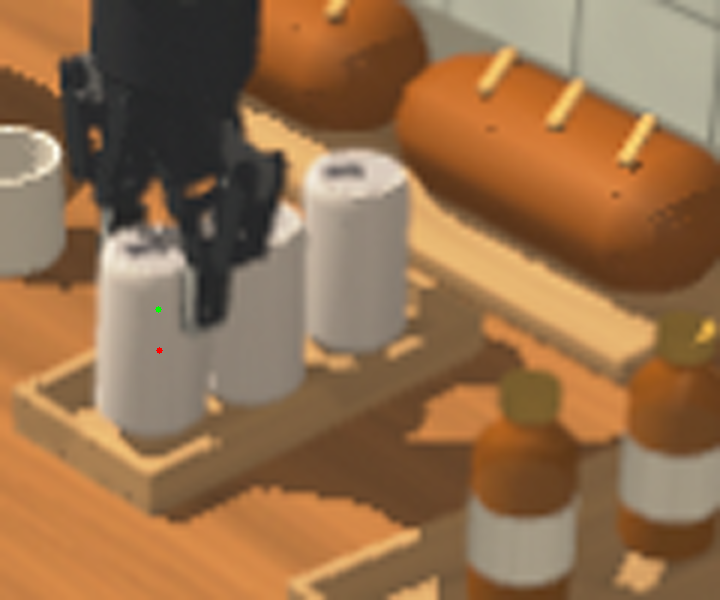

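```bash
python3 -m pendant '[[-1,[0,-0.002,0.004],0],[-1,[0,0,0.003],0],[-1,[0,0,0],0]]' 35|sed -n 2,4p; python3 -m pendant '[[-1,[0,0,0.003],0],[-1,[0,0,0],0]]' 35|sed -n 2,4p;python3 -m pendant '[[-1,[0,0,0.003],0],[-1,[0,0,0],0]]' 35|sed -n 2,4p
```

```text
position: [0.6035, 0.2043, 0.0412]
orientation: [[0.011, 0.999, -0.05], [1.0, -0.01, 0.028], [0.028, -0.05, -0.998]]
ft_force: [-0.7, 0.8, -1.3]
position: [0.6044, 0.2047, 0.0399]
orientation: [[0.011, 0.999, -0.048], [1.0, -0.01, 0.029], [0.028, -0.048, -0.998]]
ft_force: [0.7, -0.1, -1.3]
position: [0.6059, 0.2049, 0.04]
orientation: [[0.011, 0.999, -0.045], [1.0, -0.009, 0.029], [0.028, -0.045, -0.999]]
ft_force: [0.5, -0.5, -1.8]
```

Stalled at the contact height of 0.040 m. I'll release and retreat.

```bash
python3 -m pendant '[[0.3,[0,0,0],0],[0.5,[0,0,0],0],[1,[0,0,0],0],[1,[0,0,0],0],[1,[0,0,0],0]]' 35;python3 -m pendant '[[1,[0,0,-0.03],0],[1,[0,-0.003,-0.05],0],[1,[0,-0.003,-0.05],0],[1,[0,-0.04,-0.01],0],[1,[0,-0.05,0],0],[1,[0,-0.05,0],0],[1,[0,0,0],0]]'; python3 - <<'E'
from workcell import *
import cv2
for n in("side","top"):
    c=read_camera(n);im=c["frame"][:,:,::-1]
    im=im[90:290,220:440] if n=="side" else im[70:270,120:440]
    cv2.imwrite(f"pics/{n}_end.png",cv2.resize(im,None,fx=2.5,fy=2.5,interpolation=cv2.INTER_CUBIC))
E
```

```text
clock: 56.68
position: [0.6056, 0.205, 0.0392]
orientation: [[0.011, 0.999, -0.046], [1.0, -0.01, 0.029], [0.029, -0.046, -0.999]]
ft_force: [0.9, 0.0, -0.8]
gripper_width: 0.0854
clock: 57.55
position: [0.4624, 0.2019, 0.1902]
orientation: [[0.012, 0.999, -0.046], [1.0, -0.01, 0.029], [0.029, -0.046, -0.999]]
ft_force: [1.0, 0.0, 0.5]
gripper_width: 0.0851
```

View pics/side_end.png

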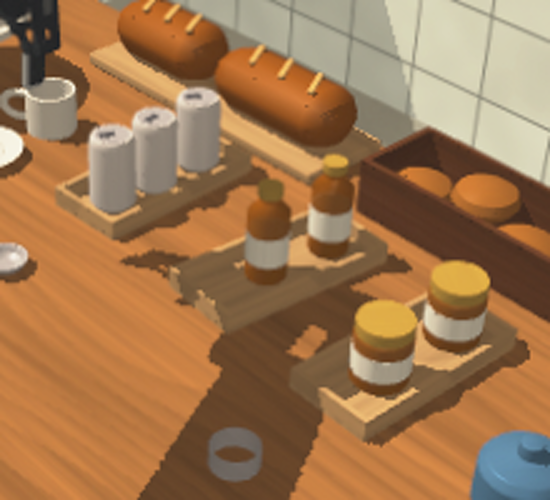

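View pics/top_end.png

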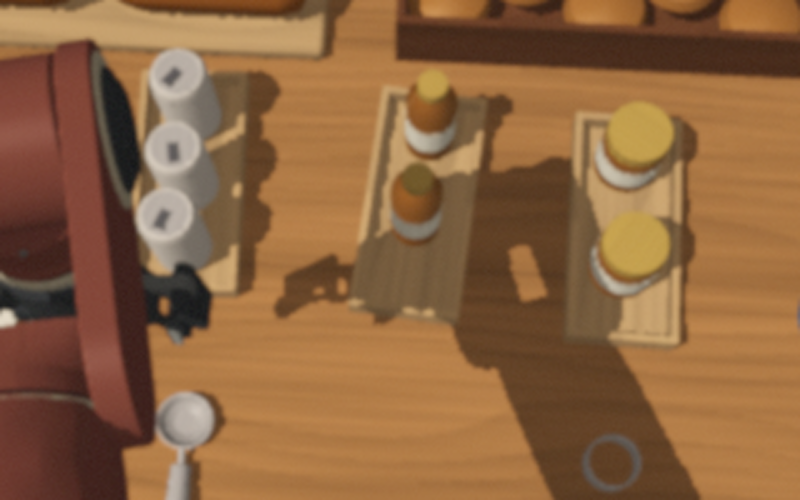

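```bash
python3 - <<'E'
from h import *
f=lambda x,y:(120+x/2.5-.3,70+y/2.5-.3)
for n,p,z in(("canB",(166,216),.096),("canA",(173,150),.096),("xcan",(179,76),.096),("bottle",(418,179),.118),("jar",(635,244),.078)): print(n,atz("top",f(*p),z))
g=lambda x,y:(220+x/2.5-.3,90+y/2.5-.3)
for n,p,z in(("canB",(112,134),.096),("canA",(155,117),.096),("bottle",(270,186),.118),("jar",(386,319),.078)): print(n,atz("side",g(*p),z))
from workcell import *
print(hand_in())
E
```

```text
canB [0.6014 0.2065 0.096 ]
canA [0.6625 0.2066 0.096 ]
xcan [0.7334 0.2083 0.096 ]
bottle [ 0.6361 -0.0067  0.118 ]
jar [ 0.6023 -0.1969  0.078 ]
canB [0.6023 0.2056 0.096 ]
canA [0.6637 0.2041 0.096 ]
bottle [ 0.6343 -0.0089  0.118 ]
jar [ 0.6006 -0.2006  0.078 ]
the job is handed in; nothing more can be done
None
```

Both cans, the jam jar and the juice bottle are in the trays of their kind. I lowered each one until it touched the tray floor, then let go. The job was handed in at about 58 s; no verdict is given.

**Last checks:** the final side and top pictures show all seven items upright in their trays, with the gripper clear of everything. The two cameras agree to within 4 mm on where the four placed items stand, all inside the tray walls. The ring and scoop look untouched. The green can and yellow tray were never approached, but I did not check them in the final pictures.

**What disagreed:**
- **Height reading:** it was about 21 mm low compared with the pictures, and touching the table confirmed this. I only found it after placing the first can, so I had gripped that can higher up than planned.
- **Tool tilt:** the tool drifted up to about 0.13 rad off vertical during fast moves. I corrected it twice by pressing the shut fingertips on bare table; the highest force I read was about 75 N, against the 120 N wrist limit.

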